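# Clamp a freshly glued cork yoga block

## Robot

A 6-joint arm with a two-finger parallel gripper is mounted at the origin on the work surface. World frame = base frame: x ahead of the robot, y to its left, z up, the work surface at z = 0. Lengths are in m, angles in rad, forces in N, time in s.
With the tool pointing down it reaches from about 0.35 to 0.775 m from the base axis. Payload 7.3 kg.
Tool frame: the origin (TCP) lies midway between the tips of the shut fingers; the grasp point (between the pads) lies robot.grasp_offset behind it (robot.grasp_offset is the distance from the TCP to the grasp point, in m); z points along the fingers, x is the direction in which the jaws open and shut, and the axes are right-handed (so a half turn about z gives the same grasp; the last joint's range is limited). The gripper opens to 92 mm and grips with 3 to 60 N. Pads are 19 mm wide; open, the fingers measure 130 mm over their backs; the gripper's body (75 mm by 190 mm) begins 47 mm behind the grasp point.
Start: joints at [-1.354, 0.342, 1.524, -0, 1.275, -0.146], TCP at [0.186, -0.491, 0.227] pointing down, gripper open.
Joint ranges: [-2.53, 2.53], [-0.77, 2.02], [0.04, 2.7], [-1, 4.14], [0.28, 2.66], [-3.11, 3.11]. Speed limits (rad/s): [2.57, 2.57, 3.14, 3.14, 3.14, 3.14].

## Interface

Orientations are given as [roll, pitch, yaw] about the fixed x, y, z axes, in that order (R = Rz(yaw) Ry(pitch) Rx(roll)).
In Python, from cell import robot gives the robot as it stands. The module is installed in compiled form; this text tells all that it offers.
- The arm moves only by the tool move_arm, never from a script. Its argument "increments" is a list of rows, each a list of 7 numbers: the finger opening in mm, from 0 to 91.8, then the shift along the tool's x, y, z in mm, then the turn, a rotation vector about the tool's x, y, z in rad. A call has 1 to 12 rows; each row shifts and turns the pose as measured when the row begins, along the tool's axes as they then stand; what a row does not reach is not made up. A row lasts 1/8 s, in which the tool goes at most 62.5 mm and 10.7 degrees, less where a joint would pass 70% of its speed; a pose out of reach is approached as far as the arm can. A call is refused whole if a number of a shift passes 62.5 or a number of a turn 0.188, either way. A call with a gripper value outside its range is refused whole. The fingers move at their own pace and stop on an object; "newtons" is the grip in N (left out, the last holds). Time passes only in rows, so rows that do not move let the fingers close. It gives the time, the measured TCP pose, the force and the opening at its end, in the units of the state.
- robot.observe(): the state, without advancing time (a new reading comes with each control period).
- robot.read_camera(name): name is "scene" or "top"; returns a dict with "img" (420x560x3 uint8, red, green, blue), "fx", "fy", "cx", "cy" (pixels), "k1" (the pictures are not rectified: a ray, as slopes to the right and down, at radius r is drawn at 1 + k1 r^2 times it, then the intrinsics apply), "T" (4x4, takes a point from camera to world coordinates). Camera axes: x right, y down, z forward; pixel columns grow to the right and rows downward; lengths in m; the calibration is good to about 2 mm. A picture is of the moment at which its call begins. There is no depth.
- robot.hand_in(): hands the job in, once; it reports no verdict.
Trained networks look in the newest picture that a camera, given by its name, has taken for a name from the list of things; names that differ only in an ending like _2 or _b are one class to them, and where a whole thing is asked for, a point or a joint stands for the part that bears it (a point fixed in the world has none). Each returns a list of dicts, best first, with "conf" (0 to 1); they miss things now and then, are a little off and sometimes report something else, mostly with a low value. They report only what shows in the picture. A call takes as long as a camera call.
- robot.look_for(thing, camera): "rect" ([left, top, width, height] in pixels, round what is visible of it).
The state is a dict: "time": time; "qpos": joint angles; "qvel": joint speeds; "joint_efforts": joint torques, N m; "tool_pos": TCP position; "tool_rot": TCP orientation; "contact_force": force on the tool from outside, world axes, zero at the start; "torque": the same for the moment, N m; "opening": finger opening in m.
Only numpy, scipy, OpenCV 4.12 (cv2) and the standard library are available. Lean on these libraries where they do the work, as an engineer would, in place of code of your own. Each camera call takes 0.05 s, during which the arm holds its last target.

## Task

The slim cork yoga block with the dark glue seam must set in the green glue clamp. First lift the massage ball out of the clamp and rest it on its wooden ring stand; then stand the block in the clamp on its long edge, centred lengthwise between the jaws, and let go of it; then wind the hand wheel clockwise until the block is pressed firmly, the gauge needle inside the green sector and never into the red. Leave the wheel released, and everything else where it stands.

Things in the scene. Friction and masses are not known exactly. Their poses are not given: they have to be found in the camera images.
- clamp: Fixed glue clamp; origin on the work surface under its deck (top 20 mm up, x -110 to 110, y -120 to 95 mm). x runs along the jaws, y from moving pad to fence (fixed jaw, see throat); fence 170 mm, pad 160 mm long, tops 70 mm up. Green housing y -120 to -34 mm, 65 mm high, to 110 mm at its front (-x) half, which slopes down to -y and carries the wheel; gauge over its +x end, 92 mm high.
- throat (a point): Point on the deck top (20 mm above the work surface) below the middle of the block when it is pressed against the fence, centred lengthwise; axes as clamp. Block centre then 50 mm above it. Fence face 22.5 mm from it towards +y, at y 59 to 63 mm in the clamp (set anew each time); unloaded pad face at y = 8 mm per rad of wheel. So the block first has 11 to 18 mm of play, all towards -y.
- wheel_grip (a point): Point on the wheel's axis in its orange cross-bar; turns with the wheel. z: wheel axis, outward, tilted 35 degrees from vertical towards the clamp's -y; x: along the bar. Bar 60 (x) x 14 (y) x 34 mm (z), reaching 14 mm outward and 20 mm inward of this point. The dark rim (outer radius 47 mm, 10 mm thick) is centred 32 mm inward of this point.
- wheel (a joint): Hand wheel angle, rad; grows clockwise seen from outside, range 0 to 6, start 0 to 0.4. Stays where left. Moves the pad 8 mm per rad. Steady friction of 0.18 N m until the block is pinched (at 1.75 to 2.25 rad, as the fence stands), then resistance climbs by 0.13 N m per rad; the middle of the green is 1 rad further on.
- gauge (a joint): Needle of the round pressure gauge that rides with the pad's carriage on top of the housing: 0 with no pressure, 1.2 rad for each rad that the wheel turns after the block is pinched (seen from above it swings clockwise). Green sector 0.9 to 1.5 rad (pad force 12 to 20 N), red from 1.8 rad on. Dial radius 33 mm, black needle 29 mm long.
- block_center (a point): Centre of the slim cork block with a dark seam in its middle plane: 200 mm long (x), 45 mm thick (y), 100 mm high (z), about 0.2 kg, loose, standing on its long edge on the work surface. Either end may point either way in the clamp.
- ball_center (a point): Centre of the hard blue silicone massage ball, diameter 52 mm, about 90 g. It starts on the deck in the gap between the jaws, which is open at both ends and above. It may have rolled, so its axes mean nothing.
- stand_top (a point): Centre of the top edge of the ball stand, a fixed dark wooden ring on the work surface: outer radius 25 mm, inner radius 18 mm, 12 mm high. The ball resting on it has its centre 19 mm above this point.
- cat: Bystander: pale ceramic seated cat, 110 mm high, 70 mm across, loose. Origin: centre of its underside.
- pump: Bystander: stainless steel pump dispenser, 62 mm diameter, 163 mm high with a spout to its -x, loose, empty. Origin: centre of its underside.
- candle: Bystander: amber candle jar with wooden lid, 70 mm diameter, 78 mm high, loose. Origin: centre of its underside.
- plant: Bystander: small potted succulent, 64 mm diameter (leaves as wide), 87 mm high, loose. Origin: centre of its underside.

How it is judged:
By the outcome, as a careful person would: the job done as asked, in the order asked, and still so for the second after the job is handed in, with the robot touching nothing.
It also fails if it takes over 72 s, if anything falls off the work surface, if the arm or the gripper's body presses on something with over 40 N, if the wrist force passes 120 N, or if a joint passes its speed limit or range.

## Working session

There is one attempt and no reset: what is moved stays moved. The work goes in short steps, Python scripts to look and compute and a tool call to move; the robot and the scene stay as the last step left them, time stands still between calls to the robot, and variables do not carry over. Pictures are saved under pics/ and viewed, and the job is handed in when it is done.

Besides the shell and the picture viewer there is one more tool, called after "Emit:" by a JSON object that holds its "api" and its "payload", one argument or row to a line. move_arm: Moves the arm, as the interface text tells. Its arguments: {"type":"object","properties":{"increments":{"type":"array"},"newtons":{"type":"number"}},"required":["increments"]}

```bash
mkdir -p pics; cat > h.py <<'E'
import numpy as np, cv2
from cell import robot
from scipy.spatial.transform import Rotation as R
def cam(n): return robot.read_camera(n)
def save(c,f): cv2.imwrite('pics/'+f,cv2.cvtColor(c['img'],cv2.COLOR_RGB2BGR))
def K(c): return np.array([[c['fx'],0,c['cx']],[0,c['fy'],c['cy']],[0,0,1.]])
def ray(c,u,v):
    xd,yd=(u-c['cx'])/c['fx'],(v-c['cy'])/c['fy']
    x,y=xd,yd
    for _ in range(30):
        s=1+c['k1']*(x*x+y*y); x,y=xd/s,yd/s
    T=np.array(c['T']); return T[:3,3],T[:3,:3]@np.array([x,y,1.])
def atz(c,u,v,z):
    o,d=ray(c,u,v); return o+d*(z-o[2])/d[2]
def proj(c,P):
    P=np.atleast_2d(P); T=np.array(c['T']); q=(P-T[:3,3])@T[:3,:3]
    x,y=q[:,0]/q[:,2],q[:,1]/q[:,2]; s=1+c['k1']*(x*x+y*y)
    return np.c_[c['fx']*x*s+c['cx'],c['fy']*y*s+c['cy']]
E
python3 - <<'E'
from h import *
for n in ('top','scene'):
    c=cam(n); save(c,n+'0.png'); print(n,c['fx'],c['cx'],c['cy'],c['k1'],np.round(c['T'],3).tolist())
    for t in ('clamp','wheel','gauge','block_center','ball_center','stand_top','cat','pump','candle','plant'):
        print(t,[(np.round(r['rect']).tolist(),round(r['conf'],2)) for r in robot.look_for(t,n)[:2]])
print(robot.observe(), robot.grasp_offset)
E
```

```text
top 522.999980044694 281.9163083117878 205.8897709370997 0.0542778511804667 [[-0.012, -0.994, 0.113, 0.39], [-1.0, 0.012, 0.003, 0.004], [-0.004, -0.113, -0.994, 1.466], [0.0, 0.0, 0.0, 1.0]]
clamp [([225.0, 137.0, 92.0, 92.0], 0.8)]
wheel [([286.0, 180.0, 30.0, 37.0], 0.82)]
gauge []
block_center [([400.0, 179.0, 39.0, 79.0], 0.86)]
ball_center [([241.0, 179.0, 16.0, 18.0], 0.72)]
stand_top [([167.0, 132.0, 29.0, 28.0], 0.72), ([230.0, 147.0, 16.0, 62.0], 0.52)]
cat [([224.0, 244.0, 22.0, 24.0], 0.92)]
pump [([166.0, 134.0, 28.0, 25.0], 0.88)]
candle [([382.0, 131.0, 30.0, 31.0], 0.67)]
plant [([336.0, 264.0, 21.0, 26.0], 0.63)]
scene 465.66936761335296 283.81286940081213 210.50050311756073 -0.0593939285692997 [[-0.165, 0.606, -0.778, 1.429], [0.986, 0.083, -0.144, 0.162], [-0.023, -0.791, -0.611, 0.776], [0.0, 0.0, 0.0, 1.0]]
clamp [([242.0, 191.0, 111.0, 112.0], 0.86)]
wheel [([246.0, 190.0, 34.0, 29.0], 0.9)]
gauge [([385.0, 231.0, 36.0, 79.0], 0.52)]
block_center [([119.0, 161.0, 63.0, 75.0], 0.6)]
ball_center [([312.0, 231.0, 19.0, 22.0], 0.65)]
stand_top [([409.0, 217.0, 17.0,
[... 189 characters left out ...]
0, 160.0, 25.0, 31.0], 0.68)]
{'time': 1.1, 'qpos': array([-1.35399040e+00,  3.41980422e-01,  1.52406644e+00,  1.39184040e-06,
        1.27538622e+00, -1.45993049e-01]), 'qvel': array([-0.00071348, -0.00064171,  0.0005971 ,  0.00119509, -0.00086942,
        0.00162369]), 'joint_efforts': array([-1.24632974e-03, -4.31141782e+01, -2.44480097e+01,  7.16466783e-02,
        4.84858628e-02, -1.90916995e-05]), 'tool_pos': array([ 0.18635161, -0.49085538,  0.22676241]), 'tool_rot': array([ 3.14157076e+00, -1.58058894e-04, -1.20799775e+00]), 'contact_force': array([ 0.47512086, -0.56280352, -0.51244704]), 'torque': array([-0.02275349, -0.02692605,  0.01646944]), 'opening': 0.09157320677866584} 0.0188
```

View pics.

```bash
python3 - <<'E'
import cv2
a=cv2.imread('pics/top0.png');b=cv2.imread('pics/scene0.png')
cv2.imwrite('pics/top0z.png',cv2.resize(a[110:300,150:450],None,fx=2.66,fy=2.66,interpolation=cv2.INTER_CUBIC))
cv2.imwrite('pics/scene0z.png',cv2.resize(b[140:330,120:430],None,fx=2.5,fy=2.5,interpolation=cv2.INTER_CUBIC))
E
```

```text
(no output)
```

View pics/top0z.png

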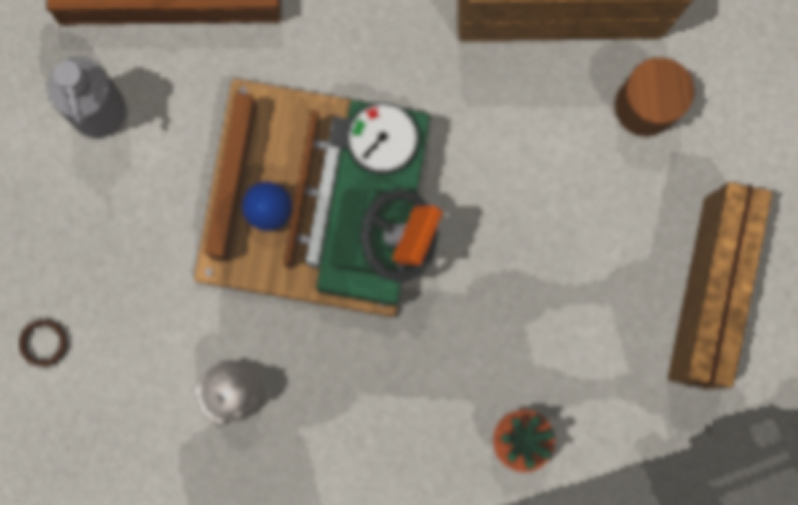

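View pics/scene0z.png

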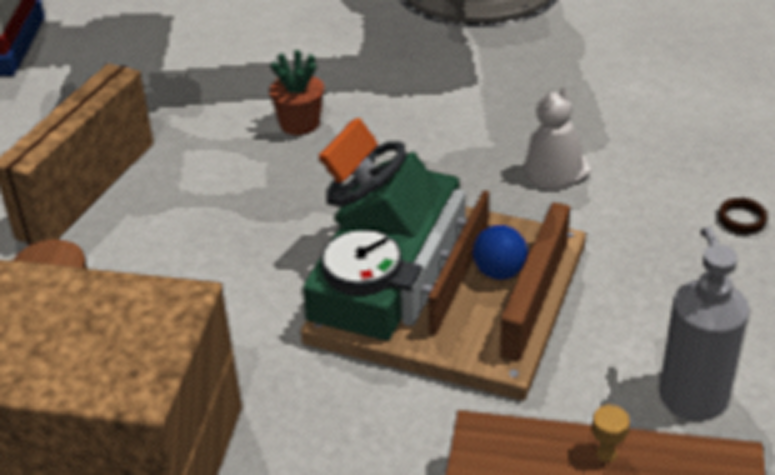

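View pics/top0.png

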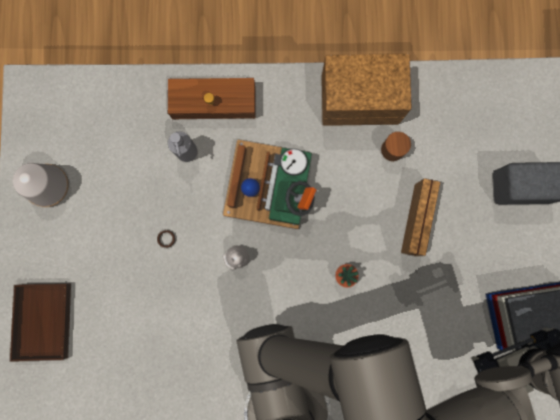

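```bash
python3 - <<'E'
import cv2
a=cv2.imread('pics/top0.png');b=cv2.imread('pics/scene0.png')
def z(im,x0,y0,w,h,s,f):
    o=cv2.resize(im[y0:y0+h,x0:x0+w],None,fx=s,fy=s,interpolation=cv2.INTER_CUBIC)
    for i in range(0,w,10):
        cv2.putText(o,str(x0+i),(i*s,8),0,.3,(0,0,255)); cv2.line(o,(i*s,0),(i*s,h*s),(255,255,255) if 0 else (200,200,0),1) 
    for i in range(0,h,10):
        cv2.putText(o,str(y0+i),(0,i*s+4),0,.3,(0,0,255)); cv2.line(o,(0,i*s),(w*s,i*s),(200,200,0),1)
    cv2.imwrite('pics/'+f,o)
z(a,220,130,100,105,6,'z1.png'); z(a,390,170,60,95,6,'z2.png'); z(b,235,180,125,125,5,'z3.png')
E
```

```text
(no output)
```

View pics/z1.png

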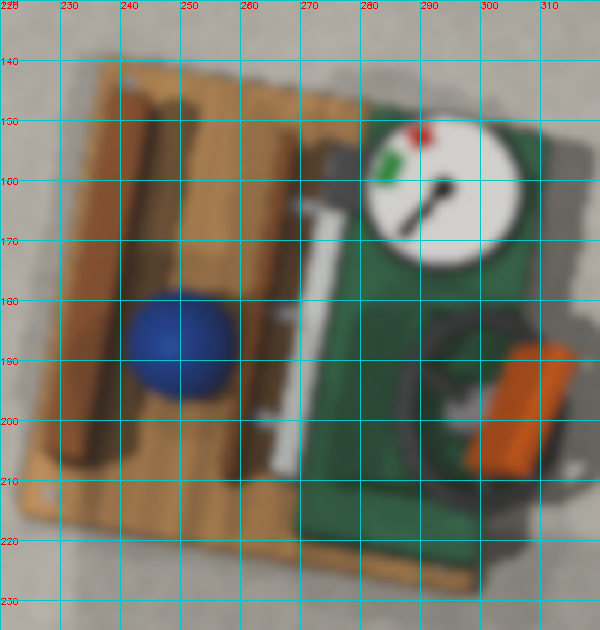

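View pics/z2.png

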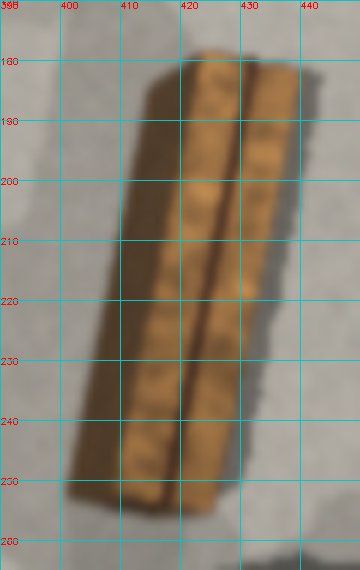

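View pics/z3.png

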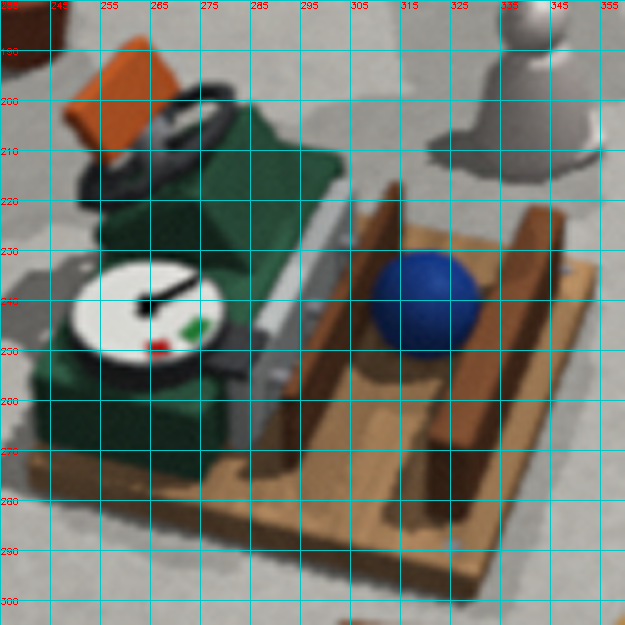

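```bash
cat > fit.py <<'E'
from h import *
from scipy.optimize import least_squares
ct=cam('top'); cs=cam('scene')
def T(p,P):
    P=np.atleast_2d(P); c,s=np.cos(p[2]),np.sin(p[2])
    return np.c_[p[0]+c*P[:,0]-s*P[:,1],p[1]+s*P[:,0]+c*P[:,1],P[:,2]]
def px(a,x0,y0,s): return np.array(a,float)/s+[x0,y0]-0.5+0.5/s
tt=px([[108,55],[18,515],[477,568]],220,130,6); T3=np.array([[.11,.095,.02],[-.11,.095,.02],[-.11,-.12,.02]])
ss=px([[598,265],[475,575],[28,462]],235,180,5); S3=np.array([[-.11,.095,.02],[.11,.095,.02],[.11,-.12,.02]])
ft=px([[152,95],[88,458]],220,130,6); fs=px([[530,208],[430,435]],235,180,5)
def res(p):
    F=np.array([[.085,p[3],.07],[-.085,p[3],.07]])
    return np.r_[(proj(ct,T(p,T3))-tt).ravel(),(proj(cs,T(p,S3))-ss).ravel(),(proj(ct,T(p,F))-ft).ravel(),(proj(cs,T(p,F[::-1]))-fs).ravel()]
r=least_squares(res,[.45,.06,-.15,.061]); p=r.x; print('clamp',np.round(p,4)); print(np.round(r.fun,1))
# block
bt=px([[198,48],[300,70],[120,490],[210,517]],390,170,6)
L,W=.1,.0225
B3=np.array([[L,W,.1],[L,-W,.1],[-L,W,.1],[-L,-W,.1]])
r=least_squares(lambda p:(proj(ct,T(p,B3))-bt).ravel(),[.4,-.3,-.15]); print('block',np.round(r.x,4),np.round(r.fun,1)); b=r.x
# ball
o1,d1=ray(ct,*px([182,345],220,130,6)); o2,d2=ray(cs,*px([425,305],235,180,5))
d1/=np.linalg.norm(d1);d2/=np.linalg.norm(d2)
t=np.linalg.lstsq(np.c_[d1,-d2],o2-o1,rcond=None)[0]; print('ball',o1+t[0]*d1,o2+t[1]*d2, atz(ct,*px([182,345],220,130,6),.046))
st=px([44.5,342],150,110,2.66); print('stand',atz(ct,*st,.012))
ss2=px([742,216],120,140,2.5); print('stand scene',atz(cs,*ss2,.012))
for n,z,u in (('cat',.05,(234,256)),('plant',.05,(347,276)),('pump',.08,(180,146)),('candle',.078,(397,146))): print(n,atz(ct,*u,z))
E
python3 fit.py
```

```text
clamp [ 0.6221  0.0586 -0.1778  0.0636]
[-0.7 -0.3  0.4 -0.4  0.4  3.5 -0.2 -0.3  1.2  0.9 -1.1  0.9  0.1 -0.7
 -0.2  0.1 -0.3 -0.9 -0.   1.2]
block [ 0.5135 -0.363  -0.2279] [ 0.1 -0.2  0.1 -0.3 -1.2  0.6  1.  -0.1]
ball [0.60391395 0.09482369 0.04729397] [0.60418217 0.09266192 0.04719626] [0.60410922 0.0949064  0.046     ]
stand [0.46855973 0.329084   0.012     ]
stand scene [0.47458129 0.32884068 0.012     ]
cat [0.41641047 0.13837104 0.05      ]
plant [ 0.35964403 -0.16430908  0.05      ]
pump [0.71310803 0.28053104 0.08      ]
candle [ 0.70611353 -0.30429041  0.078     ]
```

```bash
cat > ov.py <<'E'
import fit
from fit import *
def draw(p,b,st,tag):
    for c,n,w in ((ct,'top',[(215,125,105,110),(395,170,60,95),(150,220,40,40)]),(cs,'scene',[(235,180,125,125),(115,155,75,90),(395,205,45,40)])):
        S=5; im=cv2.cvtColor(c['img'],cv2.COLOR_RGB2BGR); im=cv2.resize(im,None,fx=S,fy=S,interpolation=cv2.INTER_CUBIC)
        def pl(P,col,close=True):
            q=((proj(c,P)+.5)*S-.5).round().astype(int); cv2.polylines(im,[q.reshape(-1,1,2)],close,col,1)
        def box(p,x0,x1,y0,y1,z0,z1,col):
            for z in (z0,z1): pl(T(p,[[x0,y0,z],[x1,y0,z],[x1,y1,z],[x0,y1,z]]),col)
        box(p,-.11,.11,-.12,.095,0,.02,(0,255,255)); f=p[3]
        pl(T(p,[[-.085,f,.07],[.085,f,.07],[.085,f,.02],[-.085,f,.02]]),(255,0,255))
        pl(T(p,[[-.08,0.002,.07],[.08,0.002,.07],[.08,0.002,.02],[-.08,0.002,.02]]),(255,255,0))
        box(b,-.1,.1,-.0225,.0225,0,.1,(255,255,0))
        a=np.linspace(0,6.28,40)
        for r,z in((.025,.012),(.018,.012),(.025,0)): pl(np.c_[st[0]+r*np.cos(a),st[1]+r*np.sin(a),0*a+z],(0,255,0))
        for i,(x,y,ww,h) in enumerate(w): cv2.imwrite(f'pics/ov{tag}_{n}{i}.png',im[y*S:(y+h)*S,x*S:(x+ww)*S])
E
python3 - <<'E'
from ov import *
draw(p,b,[.470,.329],'a')
def cat2(fs,o):
    ims=[cv2.imread('pics/'+f) for f in fs]; H=max(i.shape[0] for i in ims)
    cv2.imwrite('pics/'+o,np.hstack([cv2.copyMakeBorder(i,0,H-i.shape[0],0,0,0) for i in ims]))
cat2(['ova_top1.png','ova_scene1.png'],'ova_b.png');cat2(['ova_top2.png','ova_scene2.png'],'ova_s.png')
E
```

```text
clamp [ 0.6221  0.0586 -0.1778  0.0636]
[-0.7 -0.3  0.4 -0.4  0.4  3.5 -0.2 -0.3  1.2  0.9 -1.1  0.9  0.1 -0.7
 -0.2  0.1 -0.3 -0.9 -0.   1.2]
block [ 0.5135 -0.363  -0.2279] [ 0.1 -0.2  0.1 -0.3 -1.2  0.6  1.  -0.1]
ball [0.60391395 0.09482369 0.04729397] [0.60418217 0.09266192 0.04719626] [0.60410922 0.0949064  0.046     ]
stand [0.46855973 0.329084   0.012     ]
stand scene [0.47458129 0.32884068 0.012     ]
cat [0.41641047 0.13837104 0.05      ]
plant [ 0.35964403 -0.16430908  0.05      ]
pump [0.71310803 0.28053104 0.08      ]
candle [ 0.70611353 -0.30429041  0.078     ]
```

View pics/ova_top0.png

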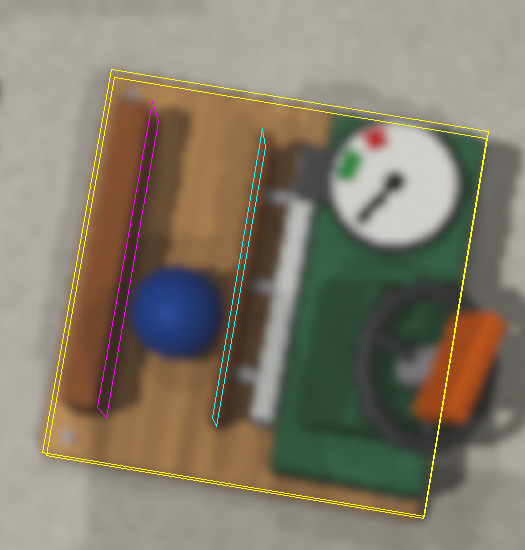

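View pics/ova_scene0.png

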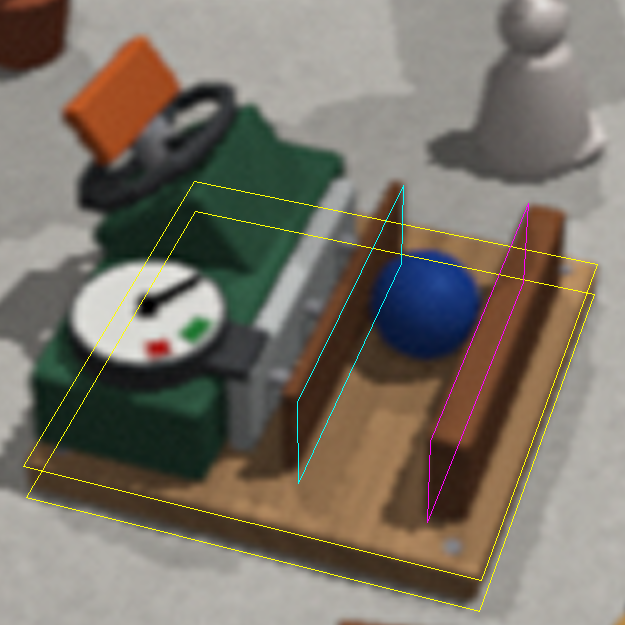

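View pics/ova_b.png

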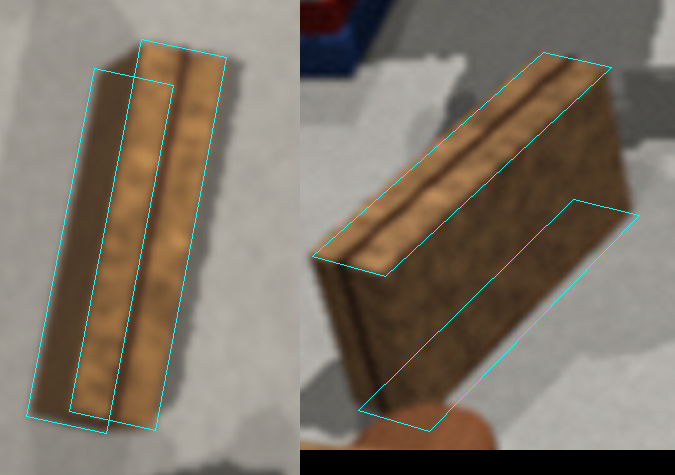

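View pics/ova_s.png

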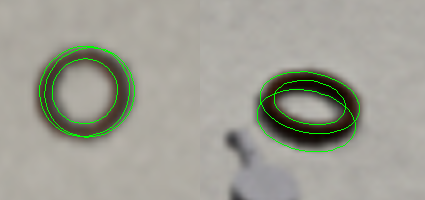

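```bash
python3 - <<'E'
import cv2,numpy as np
a=cv2.imread('pics/top0.png');b=cv2.imread('pics/scene0.png')
def z(im,x0,y0,w,h,s):
    o=cv2.resize(im[y0:y0+h,x0:x0+w],None,fx=s,fy=s,interpolation=cv2.INTER_CUBIC)
    o=cv2.convertScaleAbs(o,alpha=1.5,beta=20)
    for i in range(0,w,5): cv2.putText(o,str(x0+i),(i*s,8),0,.3,(0,0,255)); cv2.line(o,(i*s,10),(i*s,14),(0,0,255),1)
    for i in range(0,h,5): cv2.putText(o,str(y0+i),(0,i*s+4),0,.3,(0,0,255))
    return o
cv2.imwrite('pics/w.png',np.hstack([z(a,284,178,36,42,11),z(b,246,184,36,42,11)]))
E
```

```text
(no output)
```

View pics/w.png

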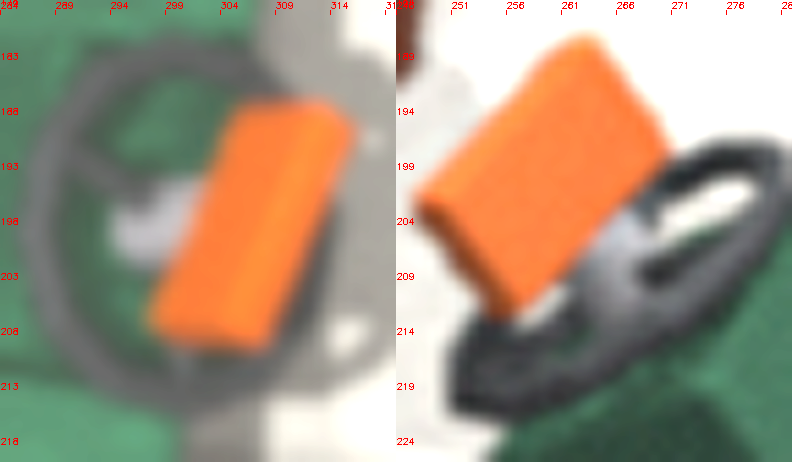

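```bash
cat > wfit.py <<'E'
from fit import *
t35=np.radians(35)
def wf(phi):
    a=np.array([0,-np.sin(t35),np.cos(t35)]); u=np.array([0,np.cos(t35),np.sin(t35)]); x=np.array([1,0,0.])
    ex=np.cos(phi)*x+np.sin(phi)*u; ey=np.cross(a,ex); return np.c_[ex,ey,a]
def wp(q,Q): return T(p,np.array(q[:3])+np.array(Q)/1000.@wf(q[3]).T)
Qt=[[30,7,14],[30,7,-20],[-30,7,-20],[30,-7,14],[-30,-7,14]]
tp=px([[318,98],[243,103],[147,325],[355,130],[268,350]],284,178,11)
Qs=[[30,7,14],[30,7,-20],[-30,7,14],[-30,7,-20]]
sp=px([[24,195],[119,318],[189,35],[274,148]],246,184,11)
r=least_squares(lambda q:np.r_[(proj(ct,wp(q,Qt))-tp).ravel(),(proj(cs,wp(q,Qs))-sp).ravel()],[-.04,-.1,.16,0])
wq=r.x
if __name__=='__main__':
    print('wheel in clamp',np.round(wq,4)); print(np.round(r.fun,1)); print('grip world',wp(wq,[0,0,0]),'axis',np.round(T([0,0,p[2]],wf(wq[3]).T),3))
    Pi=lambda P: ( T([-0,0,-p[2]],np.r_[P[:2]-p[:2],0]))
    print('ball in clamp',Pi(np.array([.604,.094])))
E
python3 wfit.py|tail -8
```

```text
candle [ 0.70611353 -0.30429041  0.078     ]
wheel in clamp [-0.0379 -0.1276  0.1238 -0.2781]
[ 1.3 -0.2  0.1 -0.3  0.3 -0.1  1.7 -0.5  1.1  0.2  1.3  0.6  1.1  0.5
  0.7 -0.8  1.1 -0.1]
grip world [[ 0.56220027 -0.06028579  0.12384092]] axis [[ 0.907 -0.391 -0.157]
 [ 0.409  0.727  0.552]
 [-0.101 -0.565  0.819]]
ball in clamp [[-0.0240828   0.03161433  0.        ]]
```

```bash
cat > plan.py <<'E'
from h import *
import sys
def down(yaw): return R.from_euler('xyz',[np.pi,0,yaw])
def plan(pos,rot,op,n=None,smax=45,rmax=.17,start=None,dec=0):
    o=robot.observe()
    p0=o['tool_pos'] if start is None else start[0]; R0=R.from_euler('xyz',o['tool_rot']) if start is None else start[1]
    pos=np.array(pos); d=(pos-p0)*1000; rv=(R0.inv()*rot).as_rotvec()
    if n is None: n=max(1,int(np.ceil(max(np.linalg.norm(d)/smax,np.linalg.norm(rv)/rmax))))
    for i in range(n):
        Ri=R0*R.from_rotvec(rv*i/n); s=Ri.inv().apply(d/n)
        print([op]+[float(round(x,1)) for x in s]+[float(round(x,3)) for x in rv/n],end=',\n' if i<n-1 else '\n')
    print('n',n,'dist',np.round(d,1)); return pos,rot
E
python3 - <<'E'
from plan import *
s=plan([.604,.094,.20],down(-.178),91.5)
print('--')
plan([.604,.094,.030],down(-.178),91.5,start=s)
E
```

```text
[91.5, -24.9, -37.4, 1.7, 0.0, -0.0, -0.064],
[91.5, -22.5, -38.9, 1.7, 0.0, -0.0, -0.064],
[91.5, -19.9, -40.3, 1.7, 0.0, -0.0, -0.064],
[91.5, -17.3, -41.5, 1.7, 0.0, -0.0, -0.064],
[91.5, -14.6, -42.5, 1.7, 0.0, -0.0, -0.064],
[91.5, -11.8, -43.3, 1.7, 0.0, -0.0, -0.064],
[91.5, -9.0, -44.0, 1.7, 0.0, -0.0, -0.064],
[91.5, -6.1, -44.5, 1.7, 0.0, -0.0, -0.064],
[91.5, -3.3, -44.8, 1.7, 0.0, -0.0, -0.064],
[91.5, -0.4, -44.9, 1.7, 0.0, -0.0, -0.064],
[91.5, 2.5, -44.8, 1.7, 0.0, -0.0, -0.064],
[91.5, 5.4, -44.6, 1.7, 0.0, -0.0, -0.064],
[91.5, 8.2, -44.2, 1.7, 0.0, -0.0, -0.064],
[91.5, 11.1, -43.5, 1.7, 0.0, -0.0, -0.064],
[91.5, 13.8, -42.7, 1.7, 0.0, -0.0, -0.064],
[91.5, 16.6, -41.7, 1.7, 0.0, -0.0, -0.064]
n 16 dist [417.7 584.8 -26.7]
--
[91.5, -0.0, -0.0, 42.5, 0.0, 0.0, 0.0],
[91.5, -0.0, -0.0, 42.5, 0.0, 0.0, 0.0],
[91.5, -0.0, -0.0, 42.5, 0.0, 0.0, 0.0],
[91.5, -0.0, -0.0, 42.5, 0.0, 0.0, 0.0]
n 4 dist [   0.    0. -170.]
```

Emit:
{"api": "move_arm", "payload": {
  "increments": [
    [91.5,-25,-37,2,0,0,-0.064],
    [91.5,-22,-39,2,0,0,-0.064],
    [91.5,-20,-40,2,0,0,-0.064],
    [91.5,-17,-42,2,0,0,-0.064],
    [91.5,-15,-42,2,0,0,-0.064],
    [91.5,-12,-43,2,0,0,-0.064],
    [91.5,-9,-44,2,0,0,-0.064],
    [91.5,-6,-44,2,0,0,-0.064],
    [91.5,-3,-45,1,0,0,-0.064],
    [91.5,0,-45,1,0,0,-0.064],
    [91.5,2,-45,1,0,0,-0.064],
    [91.5,5,-45,1,0,0,-0.064]
  ]
}}

```text
time: 2.9
tool_pos: [0.5043, -0.0395, 0.2068]
tool_rot: [3.139, -0.006, -0.421]
contact_force: [0.1, -0.5, -0.3]
opening: 0.0915
```

```bash
python3 - <<'E'
from plan import *
s=plan([.604,.094,.18],down(-.178),91.5)
E
```

```text
[91.5, 9.1, -40.7, 6.7, 0.001, -0.001, -0.061],
[91.5, 11.5, -40.0, 6.7, 0.001, -0.001, -0.061],
[91.5, 13.9, -39.3, 6.7, 0.001, -0.001, -0.061],
[91.5, 16.3, -38.3, 6.7, 0.001, -0.001, -0.061]
n 4 dist [ 99.7 133.5 -26.8]
```

Tracking is good.

Emit:
{"api": "move_arm", "payload": {
  "increments": [
    [91.5,9,-41,7,0,0,-0.061],
    [91.5,11,-40,7,0,0,-0.061],
    [91.5,14,-39,7,0,0,-0.061],
    [91.5,16,-38,7,0,0,-0.061],
    [91.5,0,0,0,0,0,0]
  ]
}}

```text
time: 3.52
tool_pos: [0.6067, 0.1019, 0.1773]
tool_rot: [3.138, -0.006, -0.165]
contact_force: [0.0, -0.8, 0.4]
opening: 0.0916
```

```bash
python3 - <<'E'
from plan import *
s=plan([.604,.094,.15],down(-.178),91.5,n=1)
for n,(x,y,w,h) in (('top',(200,120,130,120)),('scene',(220,90,160,200))):
    c=cam(n); o=cv2.cvtColor(c['img'],cv2.COLOR_RGB2BGR)[y:y+h,x:x+w]; cv2.imwrite(f'pics/b1{n}.png',cv2.resize(o,None,fx=3,fy=3,interpolation=cv2.INTER_CUBIC))
    if n=='scene': print(proj(c,robot.observe()['tool_pos'])-[x,y], (proj(c,[.604,.094,.046])-[x,y])*3)
a=[cv2.imread(f'pics/b1{n}.png') for n in ('top','scene')]
a[0]=cv2.copyMakeBorder(a[0],0,240,0,0,0); cv2.imwrite('pics/b1.png',np.hstack(a)[:600,:])
E
```

```text
[91.5, -1.6, 8.1, 27.4, 0.004, -0.006, 0.013]
n 1 dist [ -2.7  -7.9 -27.3]
[[104.17594882 106.26587273]] [[300.48246807 452.9471494 ]]
```

View pics/b1.png

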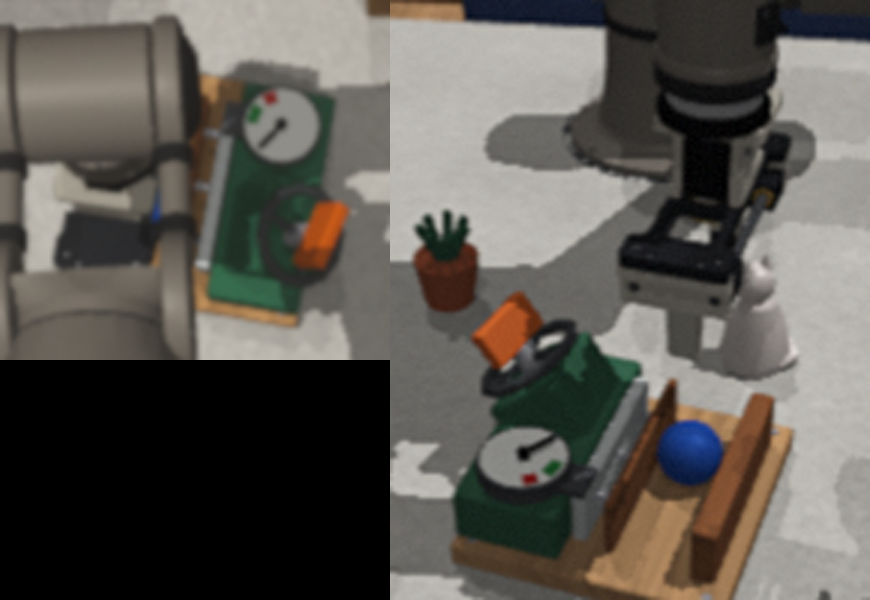

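Emit:
{"api": "move_arm", "payload": {
  "increments": [
    [91.5,-2,8,27,0,-0.006,0.013],
    [91.5,0,0,40,0,0,0],
    [91.5,0,0,40,0,0,0],
    [91.5,0,0,25,0,0,0]
  ],
  "newtons": 12
}}

```text
time: 4.12
tool_pos: [0.6036, 0.0859, 0.0482]
tool_rot: [3.138, -0.009, -0.189]
contact_force: [0.5, 0.3, 0.2]
opening: 0.0913
```

```bash
python3 - <<'E'
from plan import *
s=plan([.604,.094,.03],down(-.178),91.5,n=1)
c=cam('scene'); o=cv2.cvtColor(c['img'],cv2.COLOR_RGB2BGR)[170:310,230:370]; cv2.imwrite(f'pics/b2.png',cv2.resize(o,None,fx=4,fy=4,interpolation=cv2.INTER_CUBIC))
E
```

```text
[91.5, -1.3, -8.1, 18.2, 0.004, -0.009, -0.011]
n 1 dist [  0.4   8.1 -18.2]
```

View pics/b2.png

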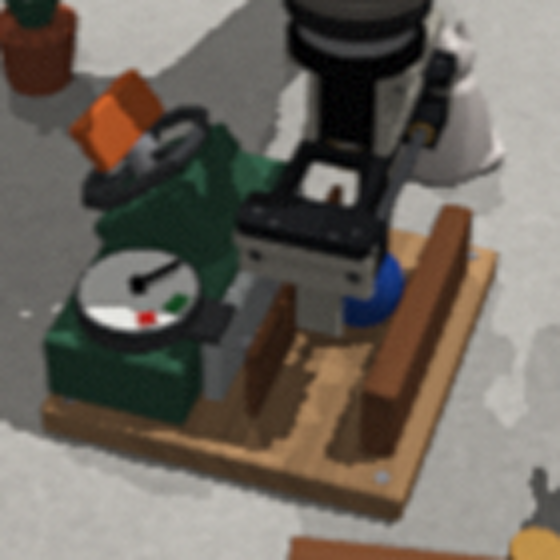

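Emit:
{"api": "move_arm", "payload": {
  "increments": [
    [91.5,0,0,0,0,0,0],
    [91.5,0,0,0,0,0,0]
  ]
}}

```text
time: 4.42
tool_pos: [0.6021, 0.084, 0.0471]
tool_rot: [3.137, -0.006, -0.191]
contact_force: [0.8, -0.5, 0.2]
opening: 0.0916
```

```bash
python3 - <<'E'
from plan import *
s=plan([.604,.094,.03],down(-.178),91.5,n=1);print(robot.observe()['qvel'])
E
```

```text
[91.5, -0.1, -10.2, 17.1, 0.005, -0.006, -0.013]
n 1 dist [  1.9  10.  -17.1]
[-0.00657696 -0.01581792 -0.00741303 -0.00152499  0.00469697  0.00080117]
```

Emit:
{"api": "move_arm", "payload": {
  "increments": [
    [91.5,0,-10,5,0.005,-0.006,-0.013],
    [91.5,0,0,0,0,0,0]
  ]
}}

```text
time: 4.68
tool_pos: [0.6054, 0.0943, 0.0442]
tool_rot: [-3.14, -0.003, -0.178]
contact_force: [-0.1, -0.7, 0.0]
opening: 0.0914
```

```bash
python3 - <<'E'
from plan import *
s=plan([.604,.094,.03],down(-.178),91.5,n=1);print(robot.observe()['qvel'])
E
```

```text
[91.5, -1.4, 0.6, 14.2, -0.001, -0.003, 0.0]
n 1 dist [ -1.4  -0.3 -14.2]
[-0.01064647 -0.0214692  -0.00613021 -0.00880637  0.0046211   0.00176837]
```

Emit:
{"api": "move_arm", "payload": {
  "increments": [
    [91.5,-1,0,12,0,-0.003,0],
    [91.5,0,0,2,0,0,0],
    [91.5,0,0,0,0,0,0]
  ]
}}

```text
time: 5.05
tool_pos: [0.6045, 0.0949, 0.0294]
tool_rot: [-3.14, -0.0, -0.177]
contact_force: [-0.2, -0.5, 0.5]
opening: 0.0916
```

Emit:
{"api": "move_arm", "payload": {
  "increments": [
    [30,0,0,0,0,0,0],
    [30,0,0,0,0,0,0],
    [30,0,0,0,0,0,0],
    [30,0,0,0,0,0,0]
  ],
  "newtons": 12
}}

```text
time: 5.55
tool_pos: [0.6047, 0.0948, 0.0296]
tool_rot: [-3.14, -0.001, -0.177]
contact_force: [0.1, -0.0, -0.2]
opening: 0.0564
```

Emit:
{"api": "move_arm", "payload": {
  "increments": [
    [30,0,0,0,0,0,0],
    [30,0,0,0,0,0,0],
    [30,0,0,0,0,0,0]
  ]
}}

```text
time: 5.92
tool_pos: [0.6046, 0.0947, 0.0296]
tool_rot: [-3.14, -0.001, -0.177]
contact_force: [-0.6, -0.2, 0.3]
opening: 0.0514
```

```bash
python3 - <<'E'
from plan import *
# via up
o=robot.observe(); print(o['contact_force'])
s=plan([.604,.094,.16],down(-.178),30)
s=plan([.471,.330,.14],down(-.178),30,start=s)
E
```

```text
[-0.56966751 -0.22156183  0.3422416 ]
[30, -0.1, 0.2, -43.5, -0.0, -0.0, 0.0],
[30, -0.1, 0.2, -43.5, -0.0, -0.0, 0.0],
[30, -0.2, 0.3, -43.5, -0.0, -0.0, 0.0]
n 3 dist [ -0.6  -0.7 130.4]
[30, -24.7, -29.8, 2.9, 0.0, 0.0, 0.0],
[30, -24.7, -29.8, 2.9, 0.0, 0.0, 0.0],
[30, -24.7, -29.8, 2.9, 0.0, 0.0, 0.0],
[30, -24.7, -29.8, 2.9, 0.0, 0.0, 0.0],
[30, -24.7, -29.8, 2.9, 0.0, 0.0, 0.0],
[30, -24.7, -29.8, 2.9, 0.0, 0.0, 0.0],
[30, -24.7, -29.8, 2.9, 0.0, 0.0, 0.0]
n 7 dist [-133.  236.  -20.]
```

Emit:
{"api": "move_arm", "payload": {
  "increments": [
    [30,0,0,-30,0,0,0],
    [30,0,0,-45,0,0,0],
    [30,0,0,-45,0,0,0],
    [30,-15,-18,-10,0,0,0],
    [30,-25,-30,3,0,0,0],
    [30,-25,-30,3,0,0,0],
    [30,-25,-30,3,0,0,0],
    [30,-25,-30,3,0,0,0],
    [30,-25,-30,3,0,0,0],
    [30,-20,-24,3,0,0,0],
    [30,-10,-12,2,0,0,0],
    [30,0,0,0,0,0,0]
  ]
}}

```text
time: 7.42
tool_pos: [0.4574, 0.3359, 0.133]
tool_rot: [3.136, 0.017, -0.175]
contact_force: [0.6, 0.2, -0.6]
opening: 0.0514
```

```bash
python3 - <<'E'
from plan import *
s=plan([.471,.330,.08],down(-.178),30,n=2); print(robot.observe()['opening'])
c=cam('scene'); o=cv2.cvtColor(c['img'],cv2.COLOR_RGB2BGR)[130:280,340:480]; cv2.imwrite(f'pics/b3.png',cv2.resize(o,None,fx=4,fy=4,interpolation=cv2.INTER_CUBIC))
E
```

```text
[30, 7.7, 1.6, 26.4, 0.003, 0.009, 0.001],
[30, 7.5, 1.7, 26.4, 0.003, 0.009, 0.001]
n 2 dist [ 13.6  -5.9 -53. ]
0.0514253654691888
```

View pics/b3.png

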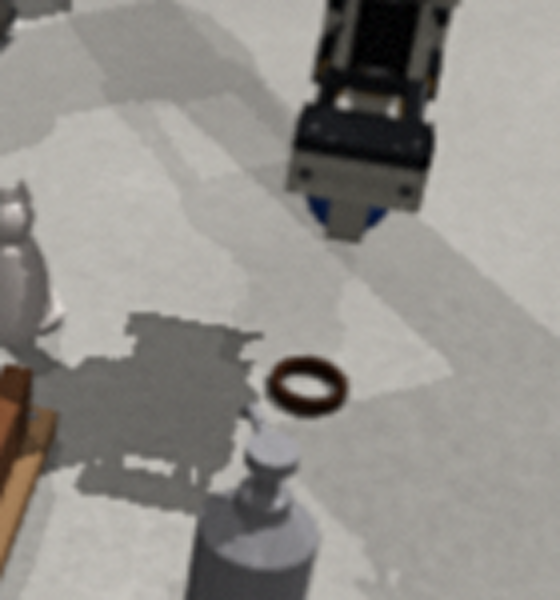

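Emit:
{"api": "move_arm", "payload": {
  "increments": [
    [30,8,2,26,0.003,0.009,0],
    [30,6,1,26,0.003,0.009,0],
    [30,0,0,0,0,0,0],
    [30,0,0,0,0,0,0]
  ]
}}

```text
time: 7.98
tool_pos: [0.4739, 0.3265, 0.081]
tool_rot: [-3.141, -0.004, -0.181]
contact_force: [0.5, -0.1, -0.2]
opening: 0.0511
```

```bash
cat > crop.py <<'E'
from plan import *
def crop(n,x,y,w,h,s,f,overlay=()):
    c=cam(n); o=cv2.cvtColor(c['img'],cv2.COLOR_RGB2BGR)[y:y+h,x:x+w]; o=cv2.resize(o,None,fx=s,fy=s,interpolation=cv2.INTER_CUBIC)
    for P,r in overlay:
        q=((proj(c,P)[0]-[x,y]+.5)*s).astype(int); cv2.circle(o,tuple(map(int,q)),r,(0,255,0),1)
    cv2.imwrite('pics/'+f,o); return c
E
python3 - <<'E'
from crop import *
s=plan([.471,.330,.03],down(-.178),30,n=2)
q=robot.observe()['tool_pos']; b=q+[0,0,.0164]
crop('scene',360,150,90,110,5,'b4.png',[(b,4),([.471,.330,.012],3)])
print(robot.look_for('ball_center','scene')[:1],proj(cam('scene'),b))
E
```

```text
[30, -1.8, -1.5, 25.5, -0.0, -0.002, -0.001],
[30, -1.8, -1.5, 25.5, -0.0, -0.002, -0.001]
n 2 dist [ -2.9   3.5 -51. ]
[{'rect': [328.6, 174.0, 28.3, 41.0], 'conf': 0.71}] [[420.76085289 198.93559647]]
```

View pics/b4.png

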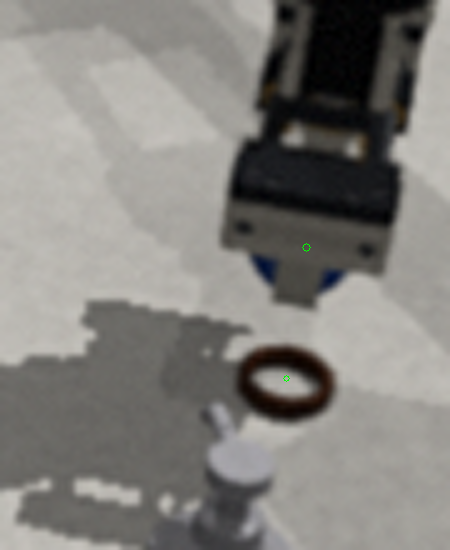

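Emit:
{"api": "move_arm", "payload": {
  "increments": [
    [30,-2,-3,25,0,0,0],
    [30,-2,-2,20,0,0,0],
    [30,0,0,0,0,0,0],
    [30,0,0,0,0,0,0]
  ]
}}

```text
time: 8.62
tool_pos: [0.4729, 0.3341, 0.0394]
tool_rot: [-3.136, -0.01, -0.179]
contact_force: [0.6, -0.1, -1.1]
opening: 0.0515
```

```bash
python3 - <<'E'
from crop import *
s=plan([.471,.331,.0155],down(-.178),30,n=1)
q=robot.observe()['tool_pos']; b=q+[0,0,.0164]
crop('scene',370,170,80,90,5,'b5.png',[(b,4),([.471,.330,.012],3)])
crop('top',130,200,80,80,5,'b5t.png',[(b,4),([.471,.330,.012],3)])
a=[cv2.imread('pics/'+f) for f in('b5.png','b5t.png')]; a[1]=cv2.copyMakeBorder(a[1],0,50,0,0,0); cv2.imwrite('pics/b5x.png',np.hstack(a))
E
```

```text
[30, -1.5, 3.5, 23.8, -0.006, -0.01, -0.001]
n 1 dist [ -1.9  -3.1 -23.9]
```

View pics/b5x.png

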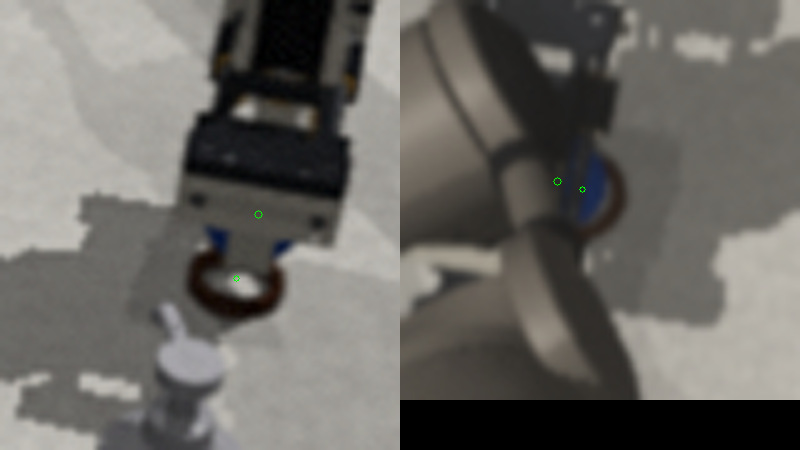

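Emit:
{"api": "move_arm", "payload": {
  "increments": [
    [30,-1,3,12,-0.006,-0.01,0],
    [30,0,0,0,0,0,0],
    [30,0,0,0,0,0,0]
  ]
}}

```text
time: 9.1
tool_pos: [0.4719, 0.3312, 0.0275]
tool_rot: [-3.141, -0.001, -0.18]
contact_force: [-0.3, 0.5, -0.6]
opening: 0.0512
```

```bash
python3 - <<'E'
from crop import *
s=plan([.4715,.331,.0155],down(-.178),30,n=1)
E
```

```text
[30, -0.3, 0.2, 12.0, -0.0, -0.001, -0.002]
n 1 dist [ -0.4  -0.2 -12. ]
```

Emit:
{"api": "move_arm", "payload": {
  "increments": [
    [30,0,0,7,0,0,0],
    [30,0,0,4,0,0,0],
    [30,0,0,0,0,0,0]
  ]
}}

```text
time: 9.48
tool_pos: [0.472, 0.3316, 0.0166]
tool_rot: [-3.141, -0.001, -0.18]
contact_force: [-1.2, -0.0, 4.5]
opening: 0.0512
```

Emit:
{"api": "move_arm", "payload": {
  "increments": [
    [60,0,0,0,0,0,0],
    [70,0,0,0,0,0,0],
    [85,0,0,0,0,0,0],
    [90,0,0,0,0,0,0],
    [90,0,0,-15,0,0,0],
    [90,0,0,-40,0,0,0],
    [90,0,0,-45,0,0,0],
    [90,0,0,-45,0,0,0]
  ]
}}

```text
time: 10.48
tool_pos: [0.4704, 0.3305, 0.1645]
tool_rot: [3.139, 0.004, -0.18]
contact_force: [0.8, 0.0, -0.2]
opening: 0.09
```

```bash
python3 - <<'E'
from crop import *
ct=cam('top')
q=[.472,.331,.031]
crop('scene',370,170,80,90,5,'b6.png',[(q,4),([.471,.330,.012],3)])
crop('top',130,200,80,80,5,'b6t.png',[(q,4),([.471,.330,.012],3)])
a=[cv2.imread('pics/'+f) for f in('b6.png','b6t.png')]; a[1]=cv2.copyMakeBorder(a[1],0,50,0,0,0); cv2.imwrite('pics/b6x.png',np.hstack(a))
E
```

```text
(no output)
```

View pics/b6x.png

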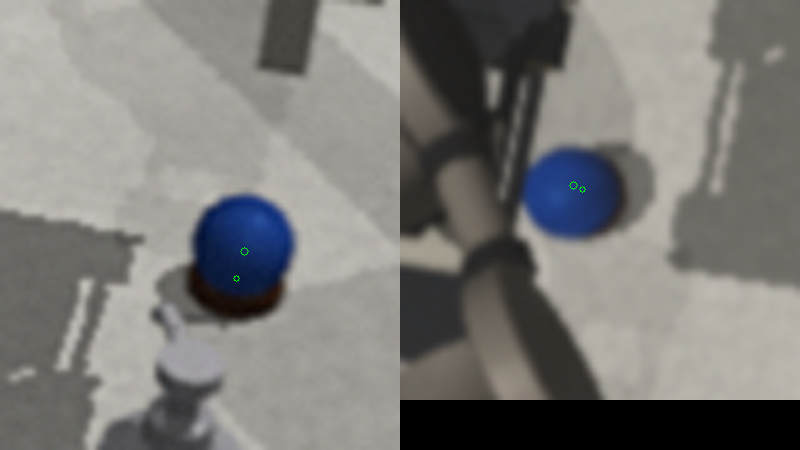

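```bash
python3 - <<'E'
from crop import *
s=plan([.48,.20,.24],down(-.5),91,start=None)
s=plan([.513,-.364,.22],down(-1.80),91,start=s)
E
```

```text
[91, 7.9, 31.9, -18.5, -0.0, -0.0, 0.08],
[91, 10.4, 31.2, -18.5, -0.0, -0.0, 0.08],
[91, 12.9, 30.3, -18.5, -0.0, -0.0, 0.08],
[91, 15.2, 29.2, -18.5, -0.0, -0.0, 0.08]
n 4 dist [   8.  -131.4   74. ]
[91, 23.0, 36.9, 1.5, 0.0, -0.0, 0.1],
[91, 26.6, 34.4, 1.5, 0.0, -0.0, 0.1],
[91, 29.9, 31.5, 1.5, 0.0, -0.0, 0.1],
[91, 32.9, 28.4, 1.5, 0.0, -0.0, 0.1],
[91, 35.6, 25.0, 1.5, 0.0, -0.0, 0.1],
[91, 37.9, 21.3, 1.5, 0.0, -0.0, 0.1],
[91, 39.8, 17.4, 1.5, 0.0, -0.0, 0.1],
[91, 41.4, 13.4, 1.5, 0.0, -0.0, 0.1],
[91, 42.5, 9.2, 1.5, 0.0, -0.0, 0.1],
[91, 43.2, 4.9, 1.5, 0.0, -0.0, 0.1],
[91, 43.5, 0.5, 1.5, 0.0, -0.0, 0.1],
[91, 43.3, -3.8, 1.5, 0.0, -0.0, 0.1],
[91, 42.7, -8.1, 1.5, 0.0, -0.0, 0.1]
n 13 dist [  33. -564.  -20.]
```

Emit:
{"api": "move_arm", "payload": {
  "increments": [
    [91,5,20,-20,0,0,0.08],
    [91,10,31,-20,0,0,0.08],
    [91,13,30,-20,0,0,0.08],
    [91,15,29,-20,0,0,0.08],
    [91,23,37,0,0,0,0.1],
    [91,27,34,0,0,0,0.1],
    [91,30,31,0,0,0,0.1],
    [91,33,28,0,0,0,0.1],
    [91,36,25,0,0,0,0.1],
    [91,38,21,0,0,0,0.1],
    [91,40,17,0,0,0,0.1],
    [91,41,13,0,0,0,0.1]
  ]
}}

```text
time: 12.12
tool_pos: [0.4883, -0.146, 0.2402]
tool_rot: [3.125, 0.004, -1.331]
contact_force: [-0.5, 0.6, 0.0]
opening: 0.0908
```

```bash
python3 - <<'E'
from crop import *
s=plan([.513,-.364,.20],down(-1.80),91,start=None)
E
```

```text
[91, 43.6, 5.4, 8.0, 0.003, 0.0, 0.094],
[91, 43.9, 1.4, 8.0, 0.003, 0.0, 0.094],
[91, 43.8, -2.7, 8.0, 0.003, 0.0, 0.094],
[91, 43.4, -6.8, 8.0, 0.003, 0.0, 0.094],
[91, 42.5, -10.8, 8.0, 0.003, 0.0, 0.094]
n 5 dist [  24.7 -218.   -40.2]
```

Emit:
{"api": "move_arm", "payload": {
  "increments": [
    [91,44,5,8,0.003,0,0.094],
    [91,44,1,8,0.003,0,0.094],
    [91,44,-3,8,0.003,0,0.094],
    [91,40,-7,8,0.003,0,0.094],
    [91,25,-5,8,0.003,0,0.07],
    [91,0,0,0,0,0,0],
    [91,0,0,0,0,0,0]
  ]
}}

```text
time: 13.0
tool_pos: [0.5057, -0.3498, 0.1916]
tool_rot: [3.128, 0.006, -1.796]
contact_force: [0.3, 1.2, -0.3]
opening: 0.0908
```

```bash
python3 - <<'E'
from crop import *
s=plan([.513,-.364,.13],down(-1.80),91,start=None,n=2)
q=robot.observe()['tool_pos']
crop('scene',90,80,120,160,3,'c1.png',[(q,4),([.513,-.364,.1],3)])
crop('top',370,150,130,130,3,'c1t.png',[(q,4),([.513,-.364,.1],3)])
a=[cv2.imread('pics/'+f) for f in('c1.png','c1t.png')]; a[1]=cv2.copyMakeBorder(a[1],0,90,0,0,0); cv2.imwrite('pics/c1x.png',np.hstack(a))
E
```

```text
[91, 6.3, -5.6, 30.7, 0.007, 0.003, 0.002],
[91, 6.2, -5.4, 30.7, 0.007, 0.003, 0.002]
n 2 dist [  7.3 -14.2 -61.6]
```

View pics/c1x.png

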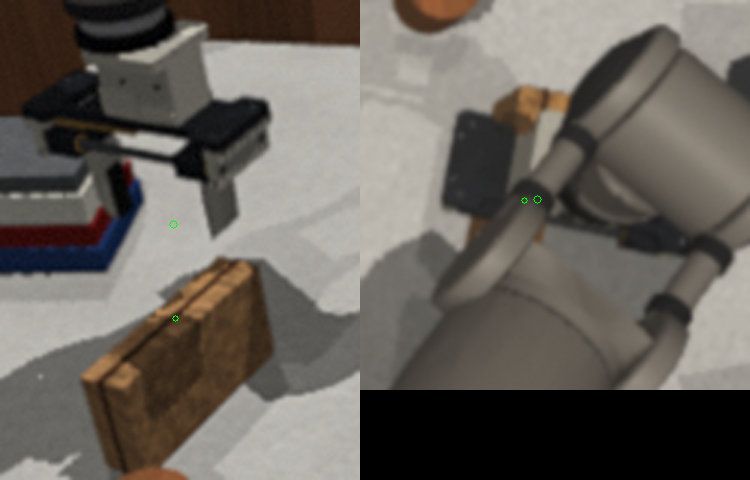

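Emit:
{"api": "move_arm", "payload": {
  "increments": [
    [91,6,-6,30,0.007,0.003,0],
    [91,6,-5,25,0.006,0.003,0],
    [91,0,0,0,0,0,0],
    [91,0,0,0,0,0,0]
  ]
}}

```text
time: 13.6
tool_pos: [0.5157, -0.3604, 0.1396]
tool_rot: [-3.137, -0.003, -1.789]
contact_force: [-0.3, -0.4, 0.2]
opening: 0.091
```

```bash
python3 - <<'E'
from crop import *
s=plan([.513,-.364,.068],down(-1.80),91,start=None,n=2)
q=robot.observe()['tool_pos']
crop('scene',90,80,120,160,5,'c2.png',[(q,4),([.513,-.364,.1],3)])
E
```

```text
[91, 2.0, 1.1, 35.8, -0.003, -0.001, 0.006],
[91, 2.0, 1.0, 35.8, -0.003, -0.001, 0.006]
n 2 dist [ -2.7  -3.6 -71.6]
```

View pics/c2.png

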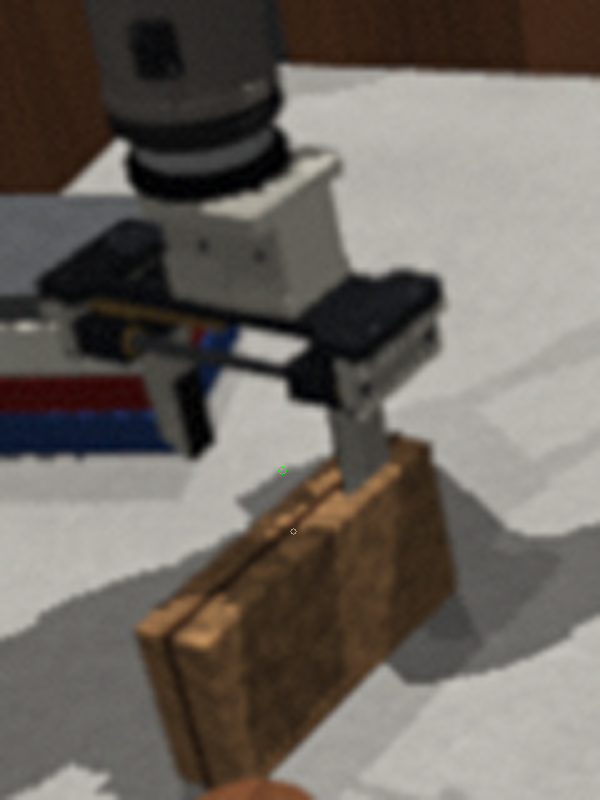

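Emit:
{"api": "move_arm", "payload": {
  "increments": [
    [91,2,2,30,-0.003,0,0.008],
    [91,2,1,28,0,0,0],
    [91,0,0,8,0,0,0],
    [91,0,0,0,0,0,0]
  ]
}}

```text
time: 14.15
tool_pos: [0.5147, -0.3647, 0.0783]
tool_rot: [-3.131, -0.007, -1.795]
contact_force: [0.3, -0.9, -0.2]
opening: 0.0911
```

```bash
python3 - <<'E'
from crop import *
s=plan([.513,-.364,.068],down(-1.80),91,start=None,n=1)
E
```

```text
[91, -0.4, 1.9, 10.3, -0.01, -0.007, 0.005]
n 1 dist [ -1.7   0.7 -10.3]
```

Emit:
{"api": "move_arm", "payload": {
  "increments": [
    [91,0,2,10,-0.01,-0.007,0.005],
    [91,0,0,0,0,0,0],
    [40,0,0,0,0,0,0],
    [40,0,0,0,0,0,0],
    [40,0,0,0,0,0,0],
    [40,0,0,0,0,0,0],
    [40,0,0,0,0,0,0],
    [40,0,0,0,0,0,0]
  ],
  "newtons": 20
}}

```text
time: 15.15
tool_pos: [0.5142, -0.3654, 0.0711]
tool_rot: [-3.137, -0.002, -1.8]
contact_force: [-0.4, -0.5, 0.5]
opening: 0.0447
```

```bash
python3 - <<'E'
from crop import *
s=plan([.515,-.365,.25],down(-1.80),40)
s=plan([.6277,.0898,.26],down(-1.749),40,start=s)
E
```

```text
[40, -0.0, -0.4, -44.7, -0.001, -0.001, -0.0],
[40, -0.1, -0.3, -44.7, -0.001, -0.001, -0.0],
[40, -0.1, -0.3, -44.7, -0.001, -0.001, -0.0],
[40, -0.1, -0.2, -44.7, -0.001, -0.001, -0.0]
n 4 dist [  0.8   0.4 178.9]
[40, -42.6, -0.6, -0.9, 0.0, 0.0, -0.005],
[40, -42.6, -0.8, -0.9, 0.0, 0.0, -0.005],
[40, -42.6, -1.0, -0.9, 0.0, 0.0, -0.005],
[40, -42.6, -1.2, -0.9, 0.0, 0.0, -0.005],
[40, -42.6, -1.4, -0.9, 0.0, 0.0, -0.005],
[40, -42.6, -1.6, -0.9, 0.0, 0.0, -0.005],
[40, -42.6, -1.8, -0.9, 0.0, 0.0, -0.005],
[40, -42.6, -2.0, -0.9, 0.0, 0.0, -0.005],
[40, -42.5, -2.2, -0.9, 0.0, 0.0, -0.005],
[40, -42.5, -2.4, -0.9, 0.0, 0.0, -0.005],
[40, -42.5, -2.6, -0.9, 0.0, 0.0, -0.005]
n 11 dist [112.7 454.8  10. ]
```

Emit:
{"api": "move_arm", "payload": {
  "increments": [
    [40,0,0,-20,0,0,0],
    [40,0,0,-40,0,0,0],
    [40,0,0,-45,0,0,0],
    [40,0,0,-45,0,0,0],
    [40,-10,0,-25,0,0,0],
    [40,-30,-1,-5,0,0,-0.005],
    [40,-42,-1,0,0,0,-0.005],
    [40,-42,-1,0,0,0,-0.005],
    [40,-42,-1,0,0,0,-0.005],
    [40,-42,-1,0,0,0,-0.005]
  ]
}}

```text
time: 16.4
tool_pos: [0.5622, -0.1589, 0.2515]
tool_rot: [3.136, 0.003, -1.781]
contact_force: [0.6, -0.7, -2.8]
opening: 0.0446
```

```bash
python3 - <<'E'
from crop import *
s=plan([.6277,.0898,.25],down(-1.749),40)
crop('scene',120,40,200,180,3,'d1.png')
E
```

```text
[40, -42.8, -2.0, 0.4, 0.001, 0.0, -0.005],
[40, -42.8, -2.3, 0.3, 0.001, 0.0, -0.005],
[40, -42.8, -2.5, 0.3, 0.001, 0.0, -0.005],
[40, -42.8, -2.7, 0.3, 0.001, 0.0, -0.005],
[40, -42.8, -2.9, 0.3, 0.001, 0.0, -0.005],
[40, -42.8, -3.2, 0.3, 0.001, 0.0, -0.005]
n 6 dist [ 65.5 248.7  -1.5]
```

View pics/d1.png

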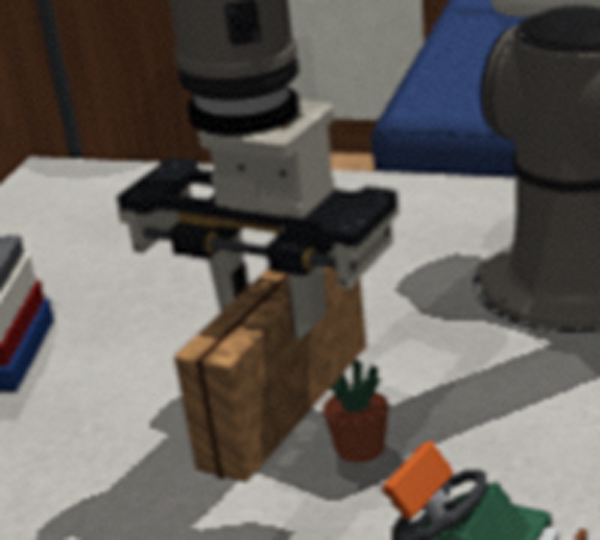

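Emit:
{"api": "move_arm", "payload": {
  "increments": [
    [40,-43,-2,0,0,0,-0.005],
    [40,-43,-2,0,0,0,-0.005],
    [40,-43,-2,0,0,0,-0.005],
    [40,-43,-3,0,0,0,-0.005],
    [40,-38,-3,0,0,0,-0.005],
    [40,-20,-2,0,0,0,-0.005],
    [40,-8,0,0,0,0,0],
    [40,0,0,0,0,0,0],
    [40,0,0,0,0,0,0]
  ]
}}

```text
time: 17.58
tool_pos: [0.6224, 0.0826, 0.2492]
tool_rot: [3.128, 0.004, -1.747]
contact_force: [-0.3, 0.4, -2.4]
opening: 0.0449
```

```bash
python3 - <<'E'
from crop import *
s=plan([.6277,.0898,.18],down(-1.749),40,n=3)
E
```

```text
[40, -2.6, -1.6, 23.0, 0.005, 0.001, 0.001],
[40, -2.6, -1.5, 23.0, 0.005, 0.001, 0.001],
[40, -2.6, -1.4, 23.0, 0.005, 0.001, 0.001]
n 3 dist [  5.3   7.2 -69.2]
```

Emit:
{"api": "move_arm", "payload": {
  "increments": [
    [40,-3,-2,23,0.005,0,0],
    [40,-2,-2,23,0.004,0,0],
    [40,-2,0,23,0.003,0,0],
    [40,0,0,0,0,0,0],
    [40,0,0,0,0,0,0]
  ]
}}

```text
time: 18.2
tool_pos: [0.628, 0.083, 0.1809]
tool_rot: [-3.139, 0.004, -1.754]
contact_force: [0.0, 0.8, -1.4]
opening: 0.0449
```

```bash
cat > ov2.py <<'E'
import fit
from ov import *
from plan import plan,down
def show(f,hb=.0711,S=5,dx=0,pq=None):
    P=p if pq is None else pq
    o=robot.observe(); q=o['tool_pos']; Rt=R.from_euler('xyz',o['tool_rot']); M=Rt.as_matrix()
    outs=[]
    for c,(x,y,w,h) in ((cs,(235,120,130,185)),(ct,(200,115,120,120))):
        im=cv2.resize(cv2.cvtColor(c['img'],cv2.COLOR_RGB2BGR),None,fx=S,fy=S,interpolation=cv2.INTER_CUBIC)
        def pl(X,col):
            k=((proj(c,X)+.5)*S-.5).round().astype(int); cv2.polylines(im,[k.reshape(-1,1,2)],True,col,1)
        for z in (hb,hb-.1): pl(q+np.array([[-.0225,-.1,z],[.0225,-.1,z],[.0225,.1,z],[-.0225,.1,z]])@M.T,(255,255,0))
        pl(T(P,[[-.085,P[3],.07],[.085,P[3],.07],[.085,P[3],.02],[-.085,P[3],.02]]),(255,0,255))
        pl(T(P,[[-.11,-.12,.02],[.11,-.12,.02],[.11,.095,.02],[-.11,.095,.02]]),(0,255,255))
        outs.append(im[y*S:(y+h)*S,x*S:(x+w)*S])
    H=max(i.shape[0] for i in outs)
    o=np.hstack([cv2.copyMakeBorder(i,0,H-i.shape[0],0,0,0) for i in outs]); k=min(800/o.shape[1],600/o.shape[0],1)
    cv2.imwrite('pics/'+f,outs[0] if outs[0].shape[0]<=600 else cv2.resize(outs[0],None,fx=.65,fy=.65)); cv2.imwrite('pics/t'+f,outs[1])
E
python3 - <<'E' | tail -3
from ov2 import *
show('d2.png')
s=plan([.6277,.0898,.12],down(-1.749),40,n=2)
E
```

```text
[40, -3.1, 0.8, 30.5, -0.001, 0.002, -0.002],
[40, -3.1, 0.7, 30.5, -0.001, 0.002, -0.002]
n 2 dist [ -0.2   6.5 -60.9]
```

View pics/d2.png

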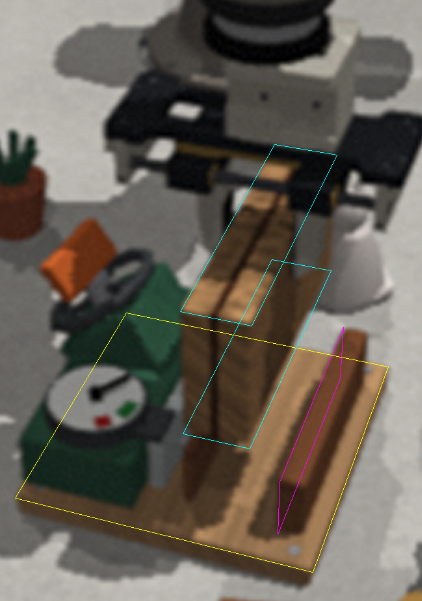

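View pics/td2.png

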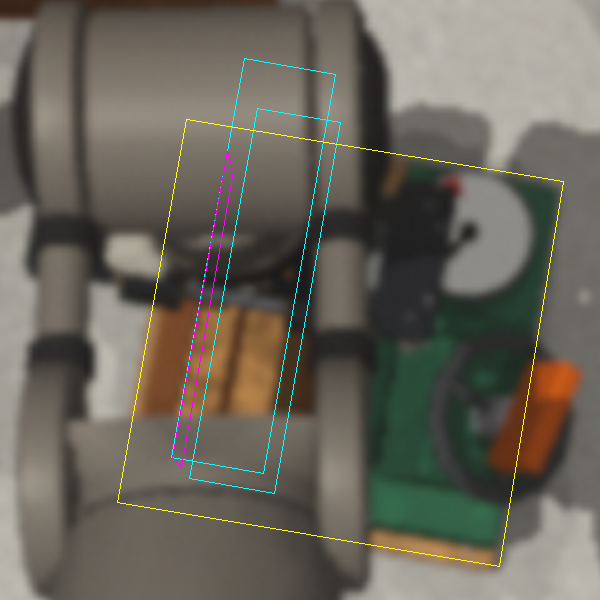

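```bash
sed -i 's/\[477,568\]/[472,588]/' fit.py; python3 fit.py | head -2;  python3 wfit.py | tail -6
```

```text
clamp [ 0.6207  0.0589 -0.1871  0.0635]
[-0.4 -0.1  0.  -0.3  0.7  1.   0.2 -0.3  0.8  0.6 -1.   0.   0.3 -0.3
[ 1.3 -0.2  0.2 -0.3  0.3 -0.1  1.7 -0.5  1.1  0.2  1.3  0.5  1.1  0.4
  0.7 -0.7  1.1 -0. ]
grip world [[ 0.56219868 -0.06028553  0.12381971]] axis [[ 0.908 -0.392 -0.151]
 [ 0.406  0.727  0.553]
 [-0.107 -0.564  0.819]]
ball in clamp [[-0.02293363  0.03133102  0.        ]]
```

Emit:
{"api": "move_arm", "payload": {
  "increments": [
    [40,-7,0,10,0,0,0],
    [40,0,0,0,0,0,0],
    [40,0,0,0,0,0,0]
  ]
}}

```text
time: 18.88
tool_pos: [0.629, 0.0916, 0.1698]
tool_rot: [-3.14, 0.004, -1.752]
contact_force: [-0.0, 0.2, -2.2]
opening: 0.0448
```

```bash

python3 - <<'E' | tail -3
from ov2 import *
show('d3.png')
s=plan([.6267,.0903,.12],down(-1.757),40,n=1)
E
```

```text
candle [ 0.70611353 -0.30429041  0.078     ]
[40, 1.8, 2.1, 49.8, -0.002, 0.004, 0.004]
n 1 dist [ -2.2  -1.2 -49.8]
```

View pics/d3.png

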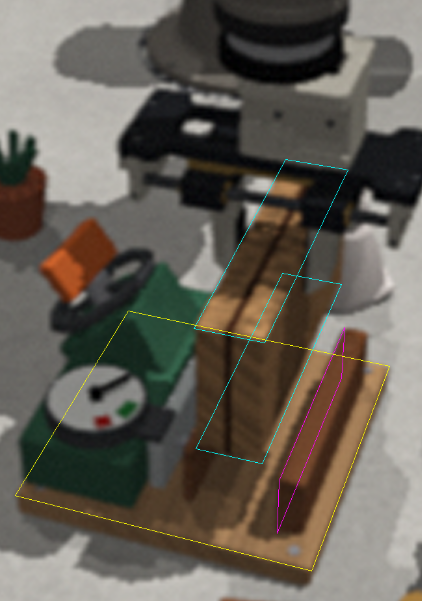

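Emit:
{"api": "move_arm", "payload": {
  "increments": [
    [40,2,2,15,-0.002,0.004,0.004],
    [40,0,0,5,0,0,0],
    [40,0,0,0,0,0,0]
  ]
}}

```text
time: 19.35
tool_pos: [0.6262, 0.0897, 0.1479]
tool_rot: [3.14, -0.001, -1.757]
contact_force: [0.4, -0.7, -1.8]
opening: 0.0451
```

```bash

python3 - <<'E' | tail -3
from ov2 import *
show('d4.png')
s=plan([.6267,.0900,.10],down(-1.757),40,n=1)
E
```

```text
candle [ 0.70611353 -0.30429041  0.078     ]
[40, -0.4, -0.3, 48.4, 0.001, -0.001, -0.0]
n 1 dist [  0.3   0.3 -48.4]
```

View pics/d4.png

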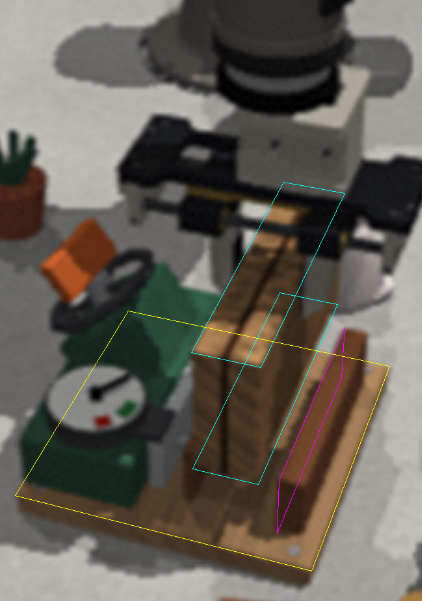

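Aligned with the gap. Lower slowly, watching force.

Emit:
{"api": "move_arm", "payload": {
  "increments": [
    [40,0,0,12,0,0,0],
    [40,0,0,12,0,0,0],
    [40,0,0,0,0,0,0]
  ]
}}

```text
time: 19.82
tool_pos: [0.6264, 0.0897, 0.1228]
tool_rot: [3.141, -0.001, -1.757]
contact_force: [-0.4, 0.0, -2.7]
opening: 0.0448
```

Emit:
{"api": "move_arm", "payload": {
  "increments": [
    [40,0,0,13,0,0,0],
    [40,0,0,11,0,0,0],
    [40,0,0,0,0,0,0],
    [40,0,0,3,0,0,0],
    [40,0,0,3,0,0,0],
    [40,0,0,0,0,0,0]
  ]
}}

```text
time: 20.58
tool_pos: [0.6269, 0.0896, 0.0913]
tool_rot: [-3.141, -0.0, -1.757]
contact_force: [-1.0, 1.3, -2.3]
opening: 0.0448
```

Emit:
{"api": "move_arm", "payload": {
  "increments": [
    [40,0,0,2,0,0,0],
    [40,0,0,0,0,0,0]
  ]
}}

```text
time: 20.82
tool_pos: [0.6273, 0.0897, 0.0915]
tool_rot: [-3.139, -0.0, -1.757]
contact_force: [-0.2, -0.7, -2.3]
opening: 0.0448
```

```bash

python3 - <<'E' | tail -3
from ov2 import *
show('d5.png')
print(robot.observe()['contact_force'],robot.observe()['tool_pos'])
E
```

```text
pump [0.71310803 0.28053104 0.08      ]
candle [ 0.70611353 -0.30429041  0.078     ]
[ 0.61115968 -0.72116324 -2.62950908] [0.62722702 0.08971728 0.09118227]
```

View pics/d5.png

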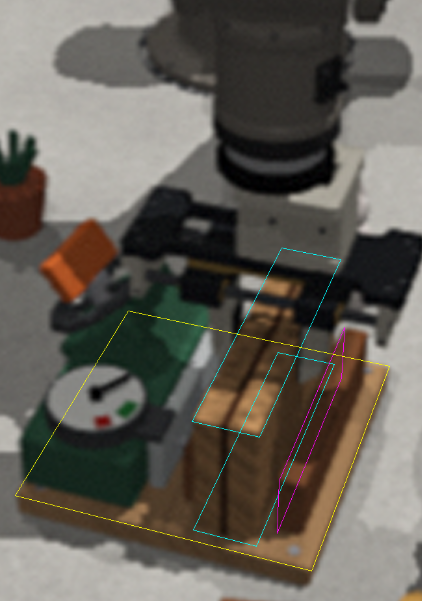

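Emit:
{"api": "move_arm", "payload": {
  "increments": [
    [40,0,0,4,0,0,0],
    [40,0,0,0,0,0,0]
  ]
}}

```text
time: 21.18
tool_pos: [0.6279, 0.0896, 0.0911]
tool_rot: [-3.136, 0.0, -1.757]
contact_force: [-0.5, 0.5, -2.6]
opening: 0.045
```

```bash

python3 - <<'E' | tail -9
from plan import *
o=robot.observe()
for k in o: print(k,np.round(o[k],3))
E
```

```text
time 21.175
qpos [ 2.100e-02  6.610e-01  1.380e+00 -1.000e-03  1.095e+00  1.779e+00]
qvel [-0.    -0.015 -0.009 -0.001  0.024 -0.   ]
joint_efforts [ 8.0000e-03 -5.8743e+01 -2.3412e+01  3.0000e-03 -5.4000e-02  7.0000e-03]
tool_pos [0.628 0.09  0.091]
tool_rot [-3.136  0.    -1.757]
contact_force [-0.456  0.51  -2.558]
torque [ 0.068 -0.022  0.019]
opening 0.045
```

Emit:
{"api": "move_arm", "payload": {
  "increments": [
    [40,-0.5,1,4,-0.003,0,0],
    [40,0,0,4,0,0,0]
  ]
}}

```text
time: 21.42
tool_pos: [0.6287, 0.0897, 0.0894]
tool_rot: [-3.133, 0.0, -1.757]
contact_force: [-11.6, -0.3, 26.2]
opening: 0.0449
```

Emit:
{"api": "move_arm", "payload": {
  "increments": [
    [40,0,0,-1,0.003,0,0],
    [55,0,0,0,0,0,0],
    [65,0,0,0,0,0,0],
    [75,0,0,0,0,0,0]
  ]
}}

```text
time: 21.92
tool_pos: [0.6288, 0.0898, 0.0896]
tool_rot: [-3.13, 0.0, -1.757]
contact_force: [0.2, -0.2, 0.0]
opening: 0.0705
```

```bash

python3 - <<'E' | tail -3
from ov2 import *
show('d6.png')
print(robot.observe()['contact_force'],robot.observe()['torque'],robot.observe()['opening'])
E
```

```text
pump [0.71310803 0.28053104 0.08      ]
candle [ 0.70611353 -0.30429041  0.078     ]
[-0.45838637  0.74051159  0.62876923] [ 0.09528164 -0.01178003  0.01607379] 0.07386777257446163
```

View pics/d6.png

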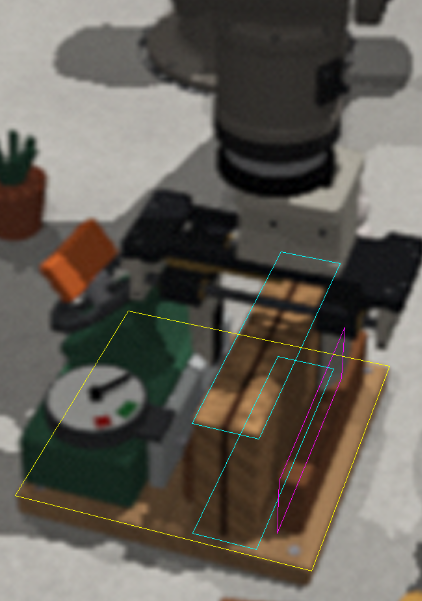

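Emit:
{"api": "move_arm", "payload": {
  "increments": [
    [80,0,0,-10,0,0,0],
    [80,0,0,-30,0,0,0],
    [80,0,0,-40,0,0,0],
    [80,0,0,-40,0,0,0],
    [80,20,0,-30,0,0,0],
    [80,40,0,0,0,0,0],
    [80,40,0,0,0,0,0],
    [80,40,0,0,0,0,0],
    [80,40,0,0,0,0,0],
    [80,20,0,0,0,0,0]
  ]
}}

```text
time: 23.28
tool_pos: [0.5901, -0.1102, 0.2518]
tool_rot: [-3.121, 0.0, -1.753]
contact_force: [-0.6, 0.6, -0.2]
opening: 0.0801
```

```bash

python3 - <<'E' | tail -3
from ov2 import *
# overlay ideal block in clamp
import ov2
ideal=[0,0,0]
outs=[]
for c,(x,y,w,h) in ((cs,(235,150,130,155)),(ct,(210,115,120,120))):
    S=5
    im=cv2.resize(cv2.cvtColor(c['img'],cv2.COLOR_RGB2BGR),None,fx=S,fy=S,interpolation=cv2.INTER_CUBIC)
    def pl(X,col):
        k=((proj(c,X)+.5)*S-.5).round().astype(int); cv2.polylines(im,[k.reshape(-1,1,2)],True,col,1)
    y0=.032
    for z in (.12,): pl(T(p,[[-.1,y0-.0225,z],[.1,y0-.0225,z],[.1,y0+.0225,z],[-.1,y0+.0225,z]]),(255,255,0))
    pl(T(p,[[-.085,p[3],.07],[.085,p[3],.07],[.085,p[3],.02],[-.085,p[3],.02]]),(255,0,255))
    outs.append(im[y*S:(y+h)*S,x*S:(x+w)*S])
cv2.imwrite('pics/e1.png',cv2.resize(outs[0],None,fx=.77,fy=.77)); cv2.imwrite('pics/e1t.png',outs[1])
o=robot.observe(); print(o['tool_pos'],o['tool_rot'])
E
```

```text
pump [0.71310803 0.28053104 0.08      ]
candle [ 0.70611353 -0.30429041  0.078     ]
[ 0.59027653 -0.11009949  0.25153412] [-3.12171582e+00  3.87575667e-04 -1.75392168e+00]
```

View pics/e1.png

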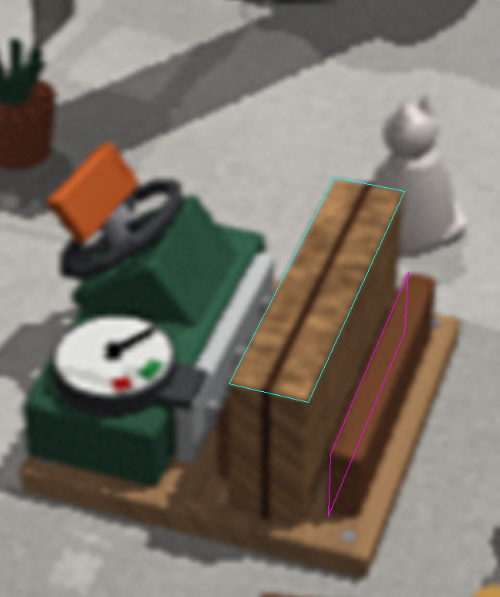

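View pics/e1t.png

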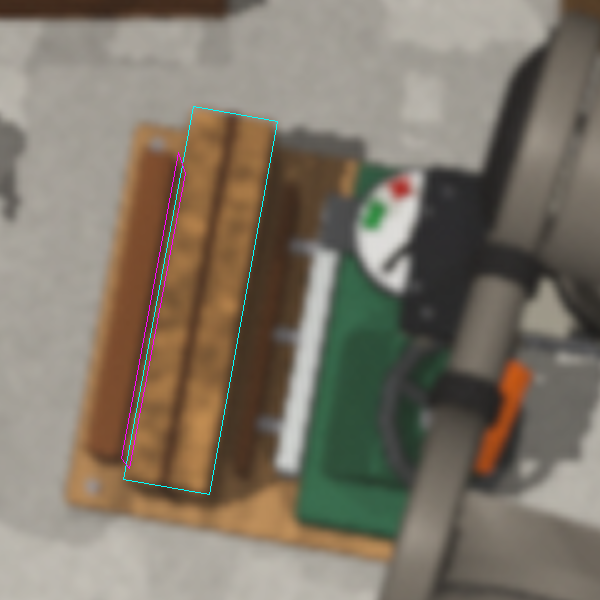

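```bash
cat > wp.py <<'E'
from plan import *
import io,contextlib
with contextlib.redirect_stdout(io.StringIO()):
    import wfit
    from wfit import wq,wf,wp,p,T
g=wp(wq,[0,0,0])[0]
def wrot(phi):
    M=T([0,0,p[2]],wf(phi).T).T  # cols ex,ey,a world
    ex,ey,a=M[:,0],M[:,1],M[:,2]
    z=-a; x=ey; return R.from_matrix(np.c_[x,np.cross(z,x),z]),a
E
python3 - <<'E'
from wp import *
rt,a=wrot(wq[3]); print('phi',wq[3],'euler',rt.as_euler('xyz'))
s=plan(g+a*.085+[0,0,.03],down(1.0),60)
o=robot.observe();print(o['qpos'])
E
```

```text
phi -0.26672898531687705 euler [-2.95908737 -0.58631322  1.0617194 ]
[60, 0.4, 2.2, 1.6, -0.0, -0.002, -0.162],
[60, 0.1, 2.2, 1.6, -0.0, -0.002, -0.162],
[60, -0.3, 2.2, 1.6, -0.0, -0.002, -0.162],
[60, -0.6, 2.1, 1.6, -0.0, -0.002, -0.162],
[60, -1.0, 2.0, 1.6, -0.0, -0.002, -0.162],
[60, -1.3, 1.8, 1.6, -0.0, -0.002, -0.162],
[60, -1.6, 1.6, 1.6, -0.0, -0.002, -0.162],
[60, -1.8, 1.3, 1.6, -0.0, -0.002, -0.162],
[60, -2.0, 1.0, 1.6, -0.0, -0.002, -0.162],
[60, -2.1, 0.7, 1.6, -0.0, -0.002, -0.162],
[60, -2.2, 0.3, 1.6, -0.0, -0.002, -0.162],
[60, -2.2, -0.0, 1.6, -0.0, -0.002, -0.162],
[60, -2.2, -0.4, 1.6, -0.0, -0.002, -0.162],
[60, -2.1, -0.7, 1.6, -0.0, -0.002, -0.162],
[60, -1.9, -1.1, 1.6, -0.0, -0.002, -0.162],
[60, -1.7, -1.4, 1.6, -0.0, -0.002, -0.162],
[60, -1.5, -1.6, 1.6, -0.0, -0.002, -0.162]
n 17 dist [-37.5  -0.5 -27.8]
[-0.3100692   0.45513521  1.28100763  0.00390918  1.38643354  1.44076715]
```

Emit:
{"api": "move_arm", "payload": {
  "increments": [
    [60,0,2,0,0,0,-0.17],
    [60,0,2,0,0,0,-0.17],
    [60,0,2,0,0,0,-0.17],
    [60,-1,2,0,0,0,-0.17],
    [60,-1,2,0,0,0,-0.17],
    [60,-1,2,0,0,0,-0.17],
    [60,-2,2,0,0,0,-0.17],
    [60,-2,1,0,0,0,-0.17],
    [60,-2,1,0,0,0,-0.17],
    [60,-2,0,0,0,0,-0.17],
    [60,-2,0,0,0,0,-0.17],
    [60,-2,0,0,0,0,-0.17]
  ]
}}

```text
time: 24.98
tool_pos: [0.5681, -0.0854, 0.2506]
tool_rot: [3.14, -0.02, 0.382]
contact_force: [0.1, -0.1, -0.4]
opening: 0.0601
```

```bash
python3 - <<'E'
from wp import *
rt,a=wrot(wq[3])
s=plan(g+a*.085+[0,0,.03],rt,60)
o=robot.observe();print(o['qpos'])
E
```

```text
[60, -3.8, 2.6, 4.5, 0.063, 0.081, -0.119],
[60, -4.4, 2.4, 4.0, 0.063, 0.081, -0.119],
[60, -5.0, 2.0, 3.4, 0.063, 0.081, -0.119],
[60, -5.5, 1.6, 2.9, 0.063, 0.081, -0.119],
[60, -5.8, 1.1, 2.4, 0.063, 0.081, -0.119],
[60, -6.1, 0.5, 1.8, 0.063, 0.081, -0.119]
n 6 dist [-14.9 -22.6 -27.2]
[-0.28890325  0.40672243  1.35909038  0.01101978  1.35943551 -0.66842737]
```

Emit:
{"api": "move_arm", "payload": {
  "increments": [
    [60,-4,3,3,0.063,0.081,-0.119],
    [60,-4,2,3,0.063,0.081,-0.119],
    [60,-5,2,3,0.063,0.081,-0.119],
    [60,-5,2,3,0.063,0.081,-0.119],
    [60,-6,1,2,0.063,0.081,-0.119],
    [60,-6,0,2,0.055,0.07,-0.1],
    [60,0,0,0,0,0,0],
    [60,0,0,0,0,0,0]
  ]
}}

```text
time: 26.08
tool_pos: [0.5562, -0.1, 0.2274]
tool_rot: [-2.95, -0.59, 1.042]
contact_force: [-0.9, 0.5, 0.5]
opening: 0.0599
```

```bash
python3 - <<'E'
from wp import *
from crop import *
rt,a=wrot(wq[3])
s=plan(g+a*.06,rt,60,n=2)
o=robot.observe();print(o['qpos'],o['qvel'])
crop('scene',200,100,160,150,4,'f1.png',[(o['tool_pos'],4),(g,3),(g+a*.06,2)])
crop('top',240,140,100,100,5,'f1t.png',[(o['tool_pos'],4),(g,3)])
E
```

```text
[60, -13.2, 3.0, 23.9, 0.001, -0.003, -0.007],
[60, -13.2, 2.9, 23.9, 0.001, -0.003, -0.007]
n 2 dist [ -0.3   5.7 -54.7]
[-0.62349283  0.51088161  1.42025298  0.55486319  1.508507   -1.84654394] [ 0.00063113 -0.00357297 -0.000357    0.00292583  0.00314579 -0.01985915]
```

View pics/f1.png

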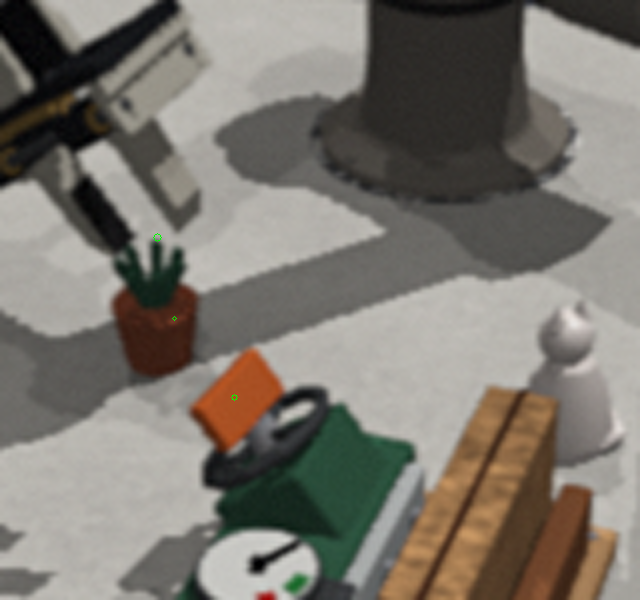

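View pics/f1t.png

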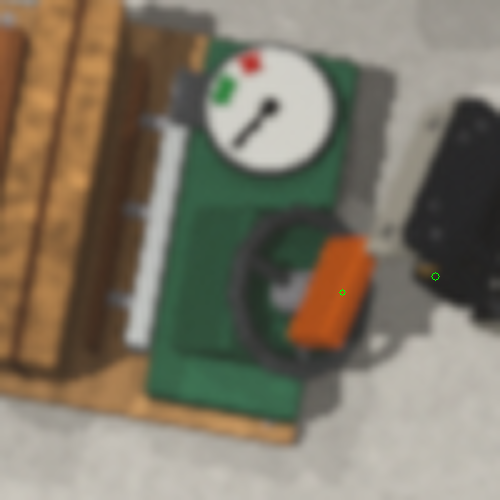

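Emit:
{"api": "move_arm", "payload": {
  "increments": [
    [60,-12,2,20,0,-0.003,-0.007],
    [60,-14,3,20,0,0,-0.007],
    [60,0,0,4,0,0,0],
    [60,0,0,0,0,0,0],
    [60,0,0,0,0,0,0]
  ]
}}

```text
time: 26.9
tool_pos: [0.5562, -0.0943, 0.1794]
tool_rot: [-2.97, -0.588, 1.068]
contact_force: [-0.9, -1.0, -0.1]
opening: 0.0604
```

```bash
python3 - <<'E'
from wp import *
from crop import *
rt,a=wrot(wq[3]); g=g+[0,.003,0]
s=plan(g-a*.0158,rt,60,n=2)
o=robot.observe()
crop('scene',210,130,120,120,5,'f2.png',[(o['tool_pos'],4),(g,3),(g+a*.06,2)])
crop('top',270,150,100,100,5,'f2t.png',[(o['tool_pos'],4),(g,3)])
E
```

```text
[60, -0.7, -0.7, 41.4, 0.004, -0.001, 0.003],
[60, -0.7, -0.5, 41.4, 0.004, -0.001, 0.003]
n 2 dist [  7.7  46.  -68.4]
```

View pics/f2.png

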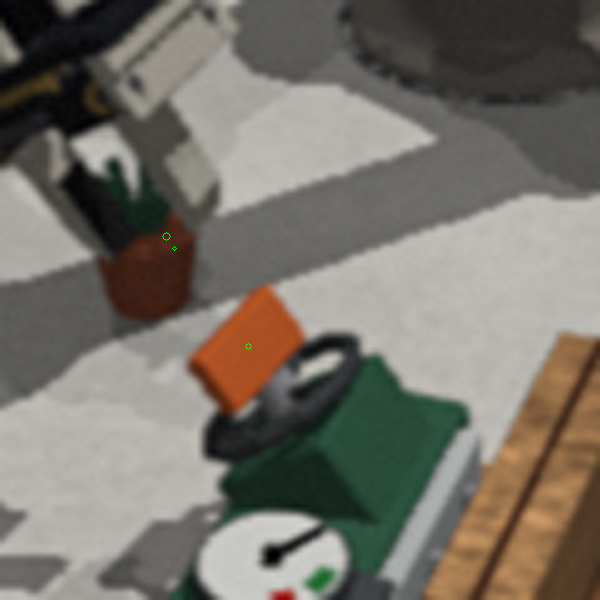

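View pics/f2t.png

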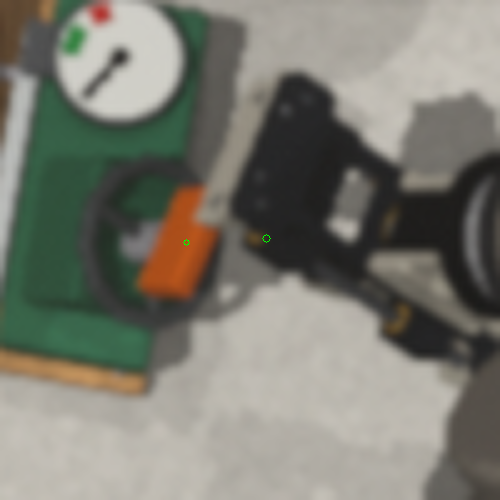

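Emit:
{"api": "move_arm", "payload": {
  "increments": [
    [60,0,-1,20,0.004,0,0.003],
    [60,0,-1,25,0,0,0],
    [60,0,0,0,0,0,0],
    [60,0,0,0,0,0,0]
  ]
}}

```text
time: 27.6
tool_pos: [0.5602, -0.0692, 0.1433]
tool_rot: [-2.967, -0.587, 1.064]
contact_force: [-0.6, -0.6, -0.4]
opening: 0.06
```

```bash
python3 - <<'E'
from wp import *
from crop import *
rt,a=wrot(wq[3]); g=g+[0,.0045,0]
s=plan(g-a*.0158,rt,60,n=2)
o=robot.observe()
crop('scene',210,130,120,120,5,'f3.png',[(o['tool_pos'],4),(g,3),(g+a*.06,2)])
crop('top',270,150,100,100,5,'f3t.png',[(o['tool_pos'],4),(g,3)])
E
```

```text
[60, -0.1, -0.4, 19.8, 0.003, -0.0, 0.001],
[60, -0.1, -0.3, 19.8, 0.003, -0.0, 0.001]
n 2 dist [  3.7  22.4 -32.4]
```

View pics/f3.png

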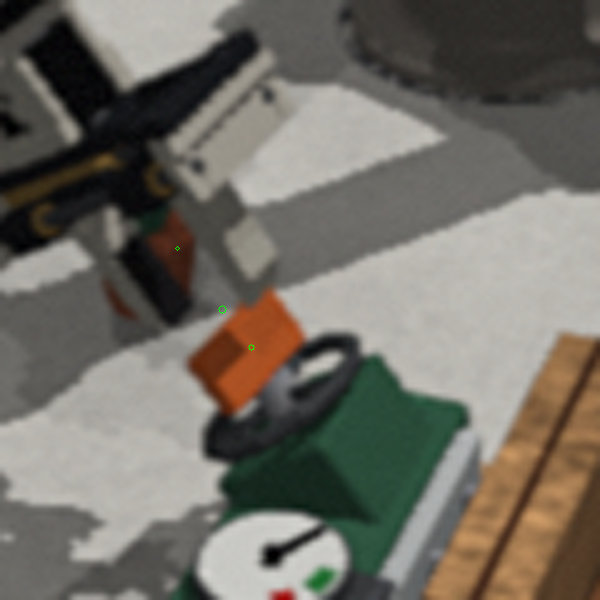

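View pics/f3t.png

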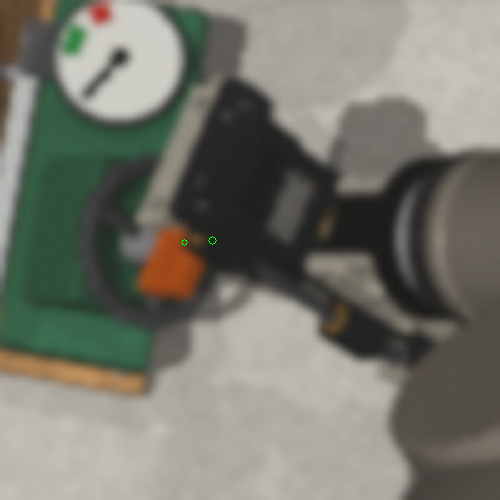

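Emit:
{"api": "move_arm", "payload": {
  "increments": [
    [60,0,-1,18,0.003,0,0],
    [60,0,0,12,0,0,0],
    [60,0,0,0,0,0,0]
  ]
}}

```text
time: 28.18
tool_pos: [0.5626, -0.0509, 0.117]
tool_rot: [-2.964, -0.587, 1.064]
contact_force: [-0.4, 0.8, -1.1]
opening: 0.0599
```

```bash
python3 - <<'E'
from wp import *
from crop import *
rt,a=wrot(wq[3]); g=g+[0,.0045,0]
s=plan(g-a*.0158,rt,60,n=1)
o=robot.observe(); print(o['contact_force'])
crop('scene',210,130,120,120,5,'f4.png',[(o['tool_pos'],4),(g,3),(g+a*.06,2)])
E
```

```text
[60, -0.0, -0.1, 8.5, 0.005, -0.0, 0.002]
n 1 dist [ 0.9  4.8 -7. ]
[ 1.42771878  0.74629308 -0.80455591]
```

View pics/f4.png

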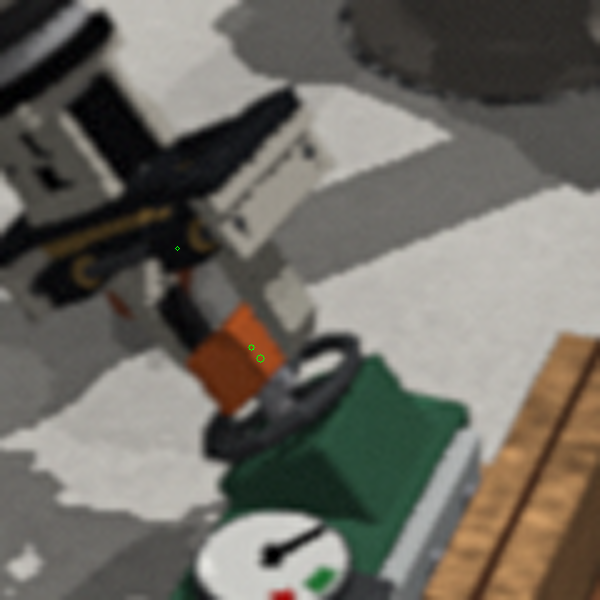

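Emit:
{"api": "move_arm", "payload": {
  "increments": [
    [60,0,0,6,0.005,0,0],
    [60,0,0,0,0,0,0],
    [30,0,0,0,0,0,0],
    [18,0,0,0,0,0,0],
    [18,0,0,0,0,0,0],
    [18,0,0,0,0,0,0],
    [18,0,0,0,0,0,0]
  ],
  "newtons": 35
}}

```text
time: 29.2
tool_pos: [0.5639, -0.0499, 0.1129]
tool_rot: [-2.963, -0.585, 1.065]
contact_force: [-3.5, -5.3, -3.1]
opening: 0.0192
```

Emit:
{"api": "move_arm", "payload": {
  "increments": [
    [19,-2.5,0,0,0,0,0],
    [10,0,0,0,0,0,0],
    [5,0,0,0,0,0,0],
    [5,0,0,0,0,0,0]
  ]
}}

```text
time: 29.7
tool_pos: [0.5629, -0.0517, 0.1116]
tool_rot: [-2.963, -0.586, 1.064]
contact_force: [0.3, -1.1, -1.2]
opening: 0.0136
```

```bash
python3 - <<'E'
from wp import *
from crop import *
o=robot.observe(); print(o['contact_force'],o['torque'],o['qpos'])
crop('scene',210,130,120,120,5,'f5.png')
E
```

```text
[-1.26458419 -0.99887509 -0.76523488] [-0.34049462  0.01536009 -0.05480838] [-0.54412539  0.61865529  1.58811725  0.60447261  1.23684932 -1.95440384]
```

View pics/f5.png

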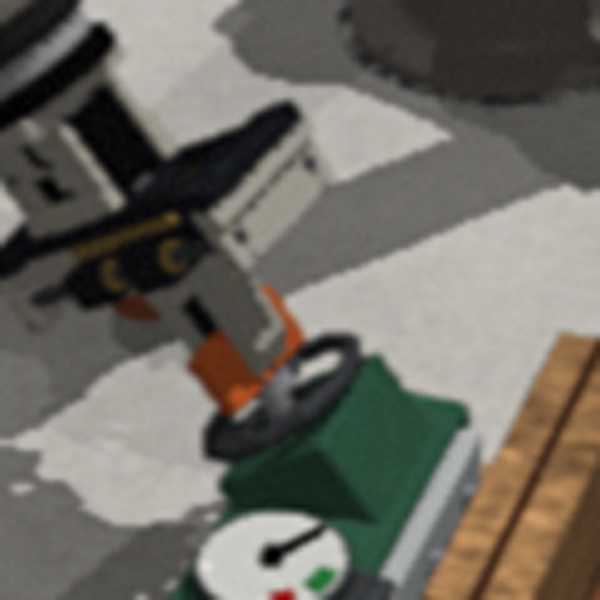

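Emit:
{"api": "move_arm", "payload": {
  "increments": [
    [5,0,0,0,0,0,0.08],
    [5,0,0,0,0,0,0.15],
    [5,0,0,0,0,0,0.15],
    [5,0,0,0,0,0,0.15],
    [5,0,0,0,0,0,0.15]
  ]
}}

```text
time: 30.48
tool_pos: [0.5629, -0.0517, 0.1115]
tool_rot: [-2.623, -0.334, 0.331]
contact_force: [-1.4, -0.9, -0.5]
opening: 0.0141
```

```bash
cat > wchk.py <<'E'
from wp import *
from crop import *
import sys
o=robot.observe(); Rt=R.from_euler('xyz',o['tool_rot'])
R0=R.from_euler('xyz',[-2.963,-.586,1.064]); d=(R0.inv()*Rt).as_rotvec(); print('turned',np.round(d,3))
print('dpos tool mm',np.round(Rt.inv().apply(o['tool_pos']-[.5629,-.0517,.1116])*1000,1))
f=Rt.inv().apply(o['contact_force']); t=Rt.inv().apply(o['torque']); print('force tool',np.round(f,1),'torque tool',np.round(t,2),'open',o['opening'],'q6',o['qpos'][5])
crop('scene',235,170,120,110,5,sys.argv[1])
E
python3 wchk.py g1.png
```

```text
turned [-0.    -0.002  0.694]
dpos tool mm [-0.1  0.   0.1]
force tool [-1.6  1.1 -0.2] torque tool [-0.35 -0.19  0.11] open 0.0140389023616848 q6 -1.2590875633126442
```

View pics/g1.png

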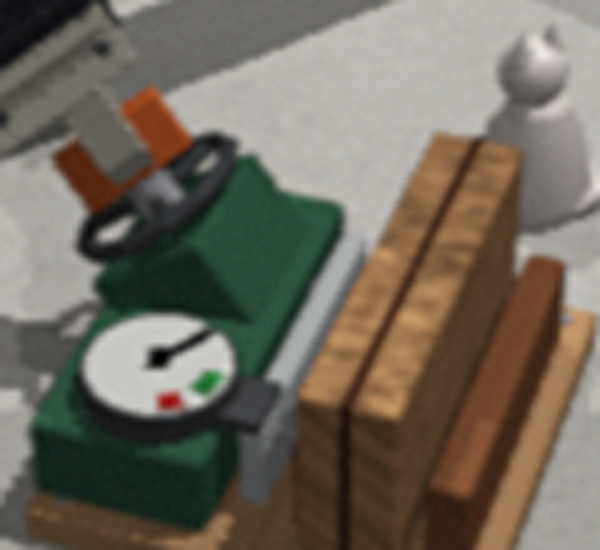

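Emit:
{"api": "move_arm", "payload": {
  "increments": [
    [5,0,0,0,0,0,0.15],
    [5,0,0,0,0,0,0.15],
    [5,0,0,0,0,0,0.15],
    [5,0,0,0,0,0,0.15],
    [5,0,0,0,0,0,0.15],
    [5,0,0,0,0,0,0.15]
  ]
}}

```text
time: 31.38
tool_pos: [0.5628, -0.0517, 0.1115]
tool_rot: [-2.553, 0.162, -0.426]
contact_force: [-0.8, -1.2, -1.6]
opening: 0.0141
```

```bash
python3 wchk.py g2.png
```

```text
turned [-1.000e-03 -2.000e-03  1.591e+00]
dpos tool mm [-0.1  0.1  0.1]
force tool [ 0.6  1.3 -0.4] torque tool [-0.42  0.1   0.14] open 0.01385326612641413 q6 -0.3614336603119582
```

View pics/g2.png

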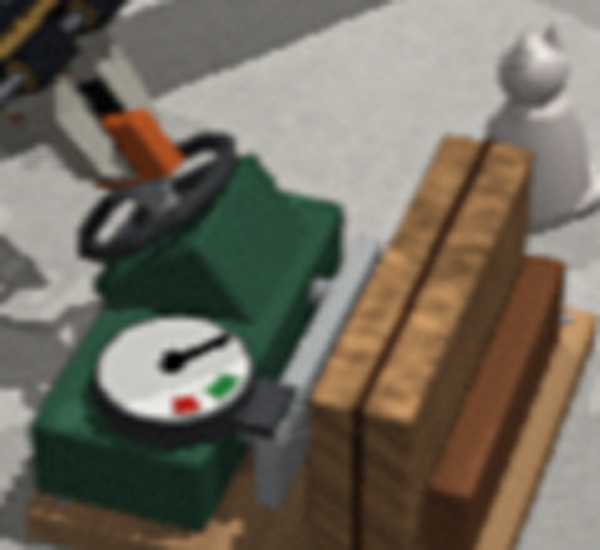

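Emit:
{"api": "move_arm", "payload": {
  "increments": [
    [5,0,0,0,0,0,0.15],
    [5,0,0,0,0,0,0.15],
    [5,0,0,0,0,0,0.15],
    [5,0,0,0,0,0,0.1]
  ]
}}

```text
time: 32.02
tool_pos: [0.5627, -0.0517, 0.1115]
tool_rot: [-2.701, 0.433, -0.916]
contact_force: [-1.2, -1.4, -1.4]
opening: 0.0138
```

```bash
python3 wchk.py g3.png
```

```text
turned [-2.000e-03 -2.000e-03  2.131e+00]
dpos tool mm [-0.1  0.2  0. ]
force tool [ 1.6  0.7 -0.4] torque tool [-0.32  0.19  0.14] open 0.013815206040858532 q6 0.17815900906409737
```

View pics/g3.png

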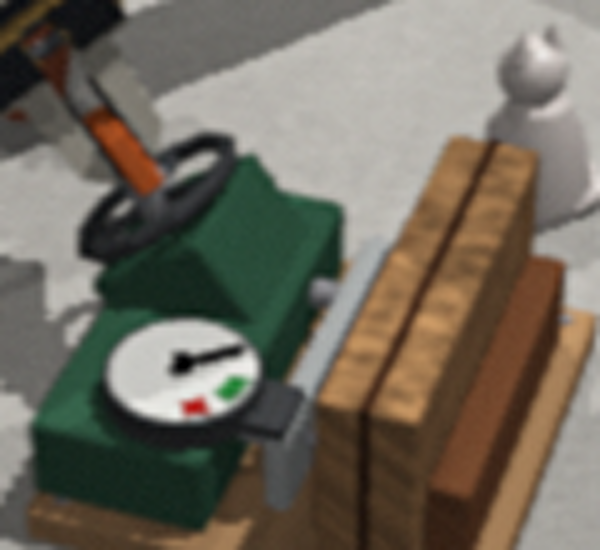

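```bash
python3 - <<'E'
from h import *
c=cam('scene')
def ang(a,b):
    P=[atz(c,235+q[0]/5,170+q[1]/5,.092) for q in (a,b)]; d=P[1]-P[0]; return round(float(np.arctan2(d[1],d[0])),3),round(float(np.hypot(*d[:2])),4)
for a,b in (((158,357),(210,330)),((172,362),(228,340)),((182,362),(242,350)),((182,362),(232,387)),((182,362),(195,406))): print(ang(a,b))
E
```

```text
(2.395, 0.0289)
(2.257, 0.0284)
(2.007, 0.0275)
(1.084, 0.0279)
(0.379, 0.0294)
```

Emit:
{"api": "move_arm", "payload": {
  "increments": [
    [5,0,0,0,0,0,0.12],
    [5,0,0,0,0,0,0.12],
    [5,0,0,0,0,0,0.12],
    [5,0,0,0,0,0,0.12]
  ],
  "newtons": 40
}}

```text
time: 32.72
tool_pos: [0.5627, -0.0517, 0.1115]
tool_rot: [-2.957, 0.583, -1.433]
contact_force: [-0.8, -1.2, -0.1]
opening: 0.0138
```

```bash
python3 wchk.py g4.png
```

```text
turned [-2.000e-03 -2.000e-03  2.605e+00]
dpos tool mm [0.  0.2 0.1]
force tool [2.  1.1 0.5] torque tool [-0.14  0.17  0.08] open 0.013830859994262623 q6 0.6522199691586377
```

View pics/g4.png

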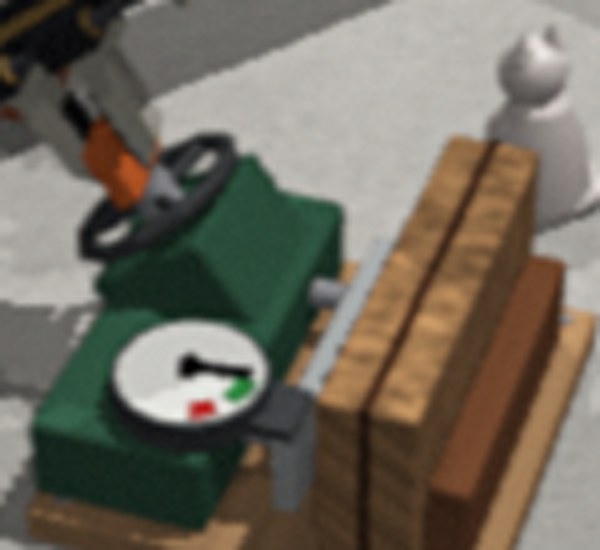

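```bash
python3 - <<'E'
from h import *
c=cam('scene')
def ang(a,b):
    P=[atz(c,235+q[0]/5,170+q[1]/5,.092) for q in (a,b)]; d=P[1]-P[0]; return round(float(np.arctan2(d[1],d[0])),3),round(float(np.hypot(*d[:2])),4)
for a,b in (((190,366),(250,373)),((190,366),(240,389)),((190,366),(202,409))): print(ang(a,b))
E
```

```text
(1.54, 0.027)
(1.122, 0.027)
(0.367, 0.0286)
```

Emit:
{"api": "move_arm", "payload": {
  "increments": [
    [5,0,0,0,0,0,0.1],
    [5,0,0,0,0,0,0.1],
    [5,0,0,0,0,0,0.05],
    [5,0,0,0,0,0,0]
  ]
}}

```text
time: 33.42
tool_pos: [0.5627, -0.0517, 0.1115]
tool_rot: [-3.118, 0.607, -1.718]
contact_force: [-0.7, -2.1, -0.6]
opening: 0.0139
```

```bash
python3 wchk.py g5.png
```

```text
turned [-3.000e-03 -2.000e-03  2.845e+00]
dpos tool mm [-0.   0.2  0.1]
force tool [ 1.   1.1 -0.6] torque tool [-0.03  0.25 -0.03] open 0.013717665624439605 q6 0.8924693592482875
```

View pics/g5.png

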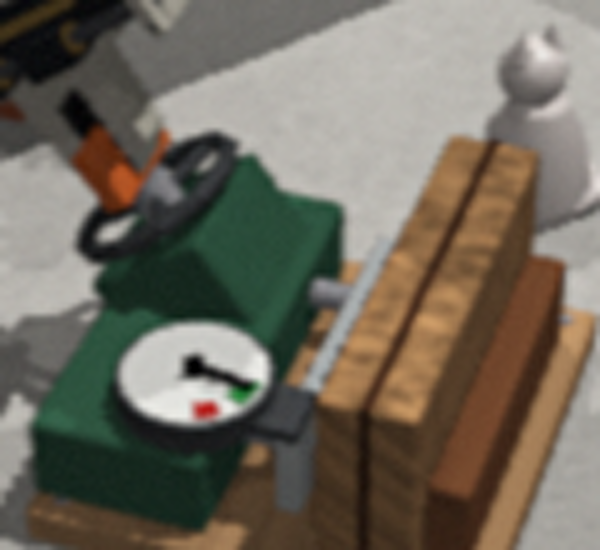

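Emit:
{"api": "move_arm", "payload": {
  "increments": [
    [5,0,0,0,0,0,0.06],
    [5,0,0,0,0,0,0.03],
    [5,0,0,0,0,0,0]
  ]
}}

```text
time: 33.95
tool_pos: [0.5627, -0.0516, 0.1115]
tool_rot: [3.103, 0.607, -1.827]
contact_force: [-0.8, -1.0, -0.3]
opening: 0.0141
```

```bash
python3 wchk.py g6.png; python3 - <<'E'
from crop import *
crop('top',265,140,80,80,7,'g6t.png')
E
```

```text
turned [-3.000e-03 -2.000e-03  2.933e+00]
dpos tool mm [0.  0.2 0.1]
force tool [ 1.1  1.7 -0. ] torque tool [-0.04  0.25 -0.1 ] open 0.014073435997502222 q6 0.9809728683799896
```

View pics/g6.png

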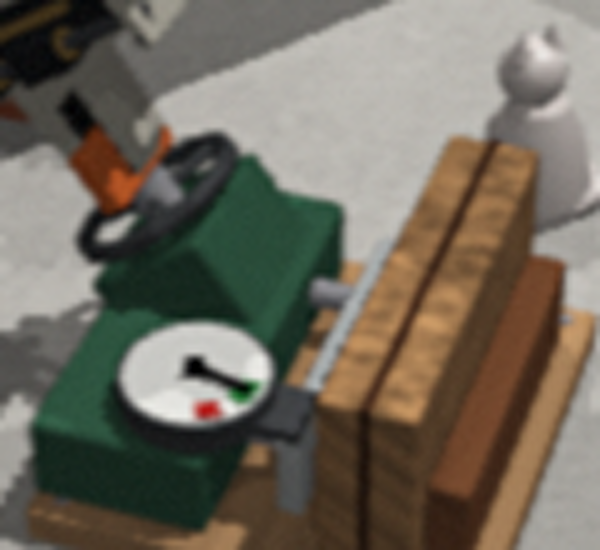

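View pics/g6t.png

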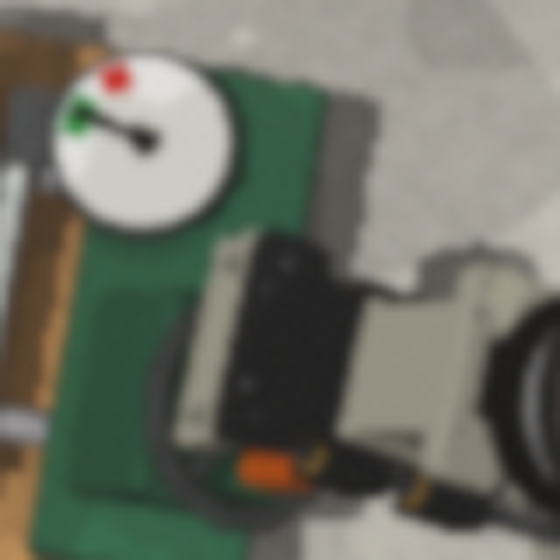

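Emit:
{"api": "move_arm", "payload": {
  "increments": [
    [25,0,0,0,0,0,0],
    [45,0,0,0,0,0,0],
    [55,0,0,0,0,0,0],
    [55,0,0,-10,0,0,0],
    [55,0,0,-25,0,0,0],
    [55,0,0,-40,0,0,0],
    [55,0,0,-40,0,0,0],
    [55,0,0,-40,0,0,0],
    [55,0,0,0,0,0,0]
  ]
}}

```text
time: 35.28
tool_pos: [0.5453, -0.1424, 0.2455]
tool_rot: [3.104, 0.605, -1.826]
contact_force: [0.4, 0.1, -0.7]
opening: 0.0549
```

```bash
python3 wchk.py g7.png; python3 - <<'E'
from crop import *
crop('top',140,115,200,150,4,'g7t.png')
E
```

```text
turned [-2.000e-03 -8.000e-03  2.935e+00]
dpos tool mm [  -0.8    2.2 -159.4]
force tool [0.2 0.2 0.3] torque tool [ 0.02  0.28 -0.01] open 0.05489332897928355 q6 1.0508362689526969
```

View pics/g7.png

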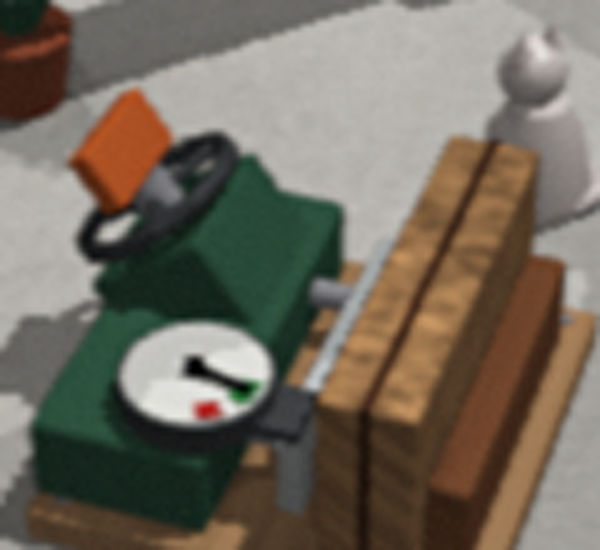

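View pics/g7t.png

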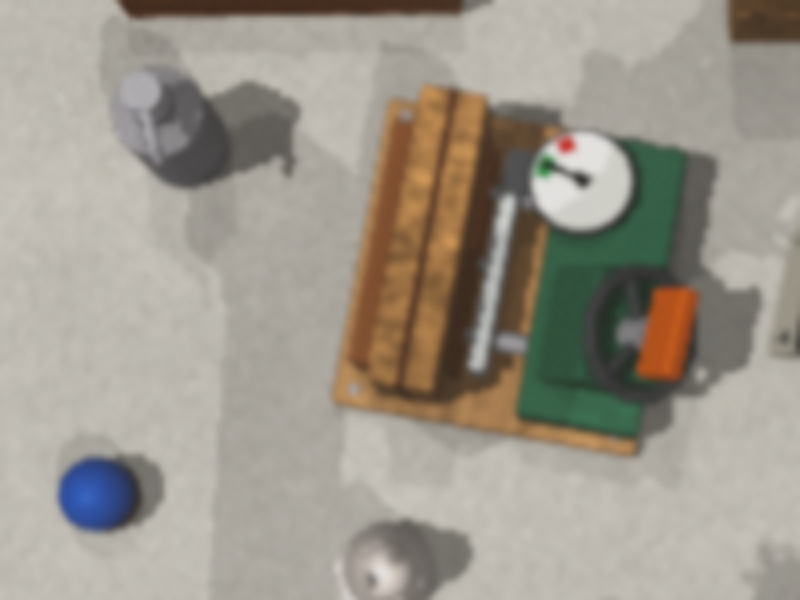

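Emit:
{"api": "move_arm", "payload": {
  "increments": [
    [55,0,0,-10,0,0,0],
    [55,0,0,0,0,0,0],
    [55,0,0,0,0,0,0]
  ]
}}

```text
time: 35.85
tool_pos: [0.5428, -0.1437, 0.249]
tool_rot: [3.091, 0.61, -1.83]
contact_force: [0.6, -0.4, 0.8]
opening: 0.0547
```

```bash
python3 - <<'E' | tail -4
from fit import *
bt=px([[422,85],[487,96],[370,383],[436,393]],140,115,4); B3=np.array([[.1,.0225,.12],[.1,-.0225,.12],[-.1,.0225,.12],[-.1,-.0225,.12]])
r=least_squares(lambda q:(proj(ct,T(q,B3))-bt).ravel(),[.62,.09,-.18])
print(r.x,np.round(r.fun,1)); print('in clamp',T([0,0,-p[2]],np.r_[r.x[:2]-p[:2],0]),'dyaw',r.x[2]-p[2])
for t in ('cat','pump','plant','candle'): pass
print(robot.observe()['time'],robot.observe()['contact_force'])
print(robot.hand_in())
E
```

```text
in clamp [[-0.00097291  0.03949854  0.        ]] dyaw 0.013227301512735712
35.95 [-0.17494923 -0.6358463   0.71553733]
the job is handed in; nothing more can be done
None
```

The job is done and handed in at about 36 s of the 72 s allowed. I moved the ball from the clamp onto its ring stand, then stood the seamed block in the clamp on its long edge. I then wound the wheel clockwise about 2.9 rad, released it and backed the gripper away.

What the last checks showed:
- **Ball:** both cameras showed it on the ring after release. The final top picture has it in the same place.
- **Block:** it stands pressed between the pad and the fence, about 1 mm off centre lengthwise. Its direction agrees with the clamp to about 0.01 rad.
- **Gauge:** the needle is in the middle of the green sector in both cameras, unchanged after the wheel was released. It was short of the red in every picture taken while winding.
- **Bystanders:** the cat and pump stand where they were in the last pictures. The plant shows only in part, and I did not re-measure the candle at the end.

What disagreed or went less smoothly:
- **Cameras:** the two cameras differed from each other, and from the measured tool position, by 1 to 2 pixels (about 3 mm).
- **Seating the block:** it met the deck with about 26 N before I let go.
- **Wheel grip:** the first try was 2 to 3 mm off centre, and I corrected it before turning.

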